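# Set up the counter display: sign board in its slot, packs piled in front

## Robot

A 7-joint arm with a two-finger parallel gripper is mounted at the origin on the work surface. World frame = base frame: x ahead of the robot, y to its left, z up, the work surface at z = 0. Lengths are in m, angles in rad, forces in N, time in s.
With the tool pointing down it reaches from about 0.4 to 0.875 m from the base axis. Payload 19.3 kg.
Tool frame: the origin (TCP) lies between the finger pads; the fingertips stand 11 mm ahead of it and the grasp point (between the pads) lies 8 mm behind it; z points along the fingers, y is the direction in which the jaws open and shut (so a half turn about z gives the same grasp; the last joint's range is limited). The gripper opens to 85 mm and grips with 20 to 120 N. Pads are 22 mm wide; open, the fingers measure 114 mm over their backs; the gripper's body (76 mm by 85 mm) begins 54 mm behind the grasp point. The pads swing forward as they close: fully open they stand 13 mm farther back than shut.
Start: joints at [-1.279, 0.521, -0.036, 1.599, 0.021, 1.021, -0.113], TCP at [0.221, 0.585, 0.242] pointing down, gripper open.
Joint ranges: [-2.91, 2.91], [-0.3, 2.13], [-1.5, 1.42], [0.17, 2.43], [-1.26, 4.41], [0.16, 1.93], [-2.52, 2.52]. Speed limits (rad/s): [1.89, 1.89, 2.39, 2.39, 3.01, 3.01, 3.01].

## Interface

Orientations are given as a unit quaternion [w, x, y, z].
In Python, from cell import r gives the robot as it stands.
- The arm moves only by the tool send_rows, never from a script. Its arguments are lists of equal length, an entry for each row: "offset": the shift along the tool's x, y, z in m, a list of three; "delta_rot": the turn, a rotation vector about the tool's x, y, z in rad, a list of three; "claw": the opening, from -1 (shut) to 1 (fully open). In form: {"offset": [[x, y, z], ...], "delta_rot": [[rx, ry, rz], ...], "claw": [claw, ...]}. A call has 1 to 5 rows; each row shifts and turns the commanded pose from where the row before left it, along the tool's axes as they then stand; what a row does not reach is not made up. A row lasts 1/12 s, in which the tool goes at most 41.7 mm and 7.16 degrees, less where a joint would pass 70% of its speed; a pose out of reach is approached as far as the arm can. A call with a gripper value outside its range is refused whole. The fingers move at their own pace and stop on an object; "force" is the grip in N (left out, the last holds). Time passes only in rows, so rows that do not move let the fingers close. It gives the time, the measured TCP pose, the force and the opening at its end, in the units of the state.
- r.get_obs(): the state, without advancing time (a new reading comes with each control period).
- r.snapshot(name): name is "scene" or "top"; returns a dict with "image" (400x640x3 uint8, red, green, blue), "K" (3x3 intrinsics, pixels), "R" (3x3) and "t" (3): a world point X has camera coordinates R X + t. Camera axes: x right, y down, z forward; pixel columns grow to the right and rows downward; lengths in m; the calibration is good to about 2 mm. A picture is of the moment at which its call begins. There is no depth.
- r.close_job(): hands the job in, once; it reports no verdict.
The state is a dict: "time_s": time; "joints": joint angles; "joint_vel": joint speeds; "joint_efforts": joint torques, N m; "position": TCP position; "ee_rot": TCP orientation; "ft_force": force on the tool from outside, world axes, zero at the start; "torque": the same for the moment, N m; "gripper_width": finger opening in m.
Only numpy, scipy, OpenCV 4.12 (cv2) and the standard library are available. Lean on these libraries where they do the work, as an engineer would, in place of code of your own. Each camera call takes 0.05 s, during which the arm holds its last target. There are 200 camera calls.

## Task

Set up the counter display: first prop the peaked sign board on the sloping rest, foot against the lip and peak at the upper end, and let go of it so that it can be taken again by its peak end; then stand it upright, peak up and fully home, in the slot of the wooden display base. After that, lay one of the two flat cardboard packs flat on the base so that it fills the pale rectangle, and put the other pack squarely on top of it, edges flush. Leave the tape roll, the screwdriver and the bottle where they are.

Things in the scene. Friction and masses are not known exactly. Their poses are not given: they have to be found in the camera images.
- board: Loose plywood sign board, 14 mm thick, starting flat on the table: a rectangle 120 mm long and 60 mm wide, with a pointed peak 30 mm high on one end (150 mm overall), about 0.1 kg. Origin at the centre of the rectangle, in mid-thickness; x runs from foot to peak, y across the 60 mm width, z through the thickness. Both faces are alike.
- board_foot (a point): Middle of the board's foot edge, in mid-thickness, 60 mm from the board's origin along its -x.
- rest: Fixed aluminium sloping rest. Origin: centre of its foot plate's underside (120 x 60 mm). A strip 36 mm wide, 95 mm long rises at 45 degrees towards its +x, from 24 to 91 mm above the table; at the lower end a lip square to the slope, 20 mm high, 50 mm wide. The propped board overhangs the strip by 12 mm each side, leaving room for fingers.
- seat (a point): Point on the rest where the board's foot point lies when the board is propped: on the lip's inner face, 7 mm above the slope strip, on its centre line.
- display: Fixed wooden display base: a deck 200 (x) x 130 (y) x 12 mm, with a block 50 (x) x 110 (y) mm standing 30 mm above the deck along its -x end, which holds the slot. Origin at the centre of the deck's underside; z up; +x from the block to the open deck.
- slot (a point): Centre of the slot's mouth, on the block's top, 42 mm above the table, at x = -75 mm of the display base. The slot is 64 mm long along the base's y, 16.5 mm wide along its x and 30 mm deep (its floor is the deck's top), with 3 mm chamfered edges.
- mark (a point): Centre of the pale rectangle (114 x 64 mm, its long side along the base's x, pointing away from the block) on the deck's top, 12 mm above the table.
- pack_a: Loose flat rigid cardboard pack with a paper band, 110 (x) x 60 (y) x 28 mm (z), about 0.15 kg. Origin at its centre.
- pack_b: Loose pack just like pack_a; either may lie below. Origin at its centre.
- tape: Bystander: roll of packing tape lying flat, 96 mm across, 48 mm high. Origin at the centre of its underside.
- screwdriver: Bystander: screwdriver about 200 mm long, lying on the table.
- bottle: Bystander: clear water bottle, 64 mm across, 190 mm high. Origin at the centre of its underside.
There are look-alikes about, which are no part of the job. What is shaped like the pack_a but blue or orange is not meant.

How it is judged:
By the outcome, as a careful person would: the job done as asked, in the order asked, and still so for the second after the job is handed in, with the robot touching nothing.
It also fails if it takes over 72 s, if anything falls off the work surface, if the arm or the gripper's body presses on something with over 40 N, if the wrist force passes 120 N, or if a joint passes its speed limit or range.

## Working session

There is one attempt and no reset: what is moved stays moved. The work goes in short steps, Python scripts to look and compute and a tool call to move; the robot and the scene stay as the last step left them, time stands still between calls to the robot, and variables do not carry over. Pictures are saved under pics/ and viewed, about 8 in all and at most 12, crops included, and the job is handed in when it is done.

Besides the shell and the picture viewer there is one more tool, called after "Emit:" as name(argument=value, ...) on one line, values as JSON. send_rows: Moves the arm, as the interface text tells. Its arguments: {"type":"object","properties":{"offset":{"type":"array"},"delta_rot":{"type":"array"},"claw":{"type":"array"},"force":{"type":"number"}},"required":["offset","delta_rot","claw"]}

```bash
ls; mkdir -p pics; python3 - <<'E'
from cell import r
import cv2
o=r.get_obs()
print({k:o[k] for k in("time_s","position","ee_rot","gripper_width","ft_force")})
for n in("scene","top"):
    s=r.snapshot(n); cv2.imwrite(f"pics/{n}0.png",s["image"][:,:,::-1]); print(n,s["K"],s["R"],s["t"])
E
```

```text
pics
{'time_s': 0.0, 'position': array([0.22116382, 0.58421409, 0.24172982]), 'ee_rot': array([-6.25707718e-05,  1.79959613e-01,  9.83673829e-01, -5.75809209e-04]), 'gripper_width': 0.08563659023444294, 'ft_force': array([ 1.07409898, -0.89734359,  0.49677086])}
scene [[381.35888455   0.         323.65744257]
 [  0.         381.35888455 200.81298294]
 [  0.           0.           1.        ]] [[ 0.53594967  0.8441467  -0.01320239]
 [ 0.67308016 -0.43667466 -0.59689056]
 [-0.50962834  0.31101704 -0.80221404]] [-0.31333213 -0.27548117  1.47585148]
top [[374.51521495   0.         313.25577276]
 [  0.         374.51521495 203.06511403]
 [  0.           0.           1.        ]] [[-0.02327958 -0.99972832  0.00116413]
 [-0.99310603  0.02299153 -0.11494264]
 [ 0.11488465 -0.00383192 -0.99337145]] [0.09209664 0.50103649 1.02050495]
```

View pics/top0.png

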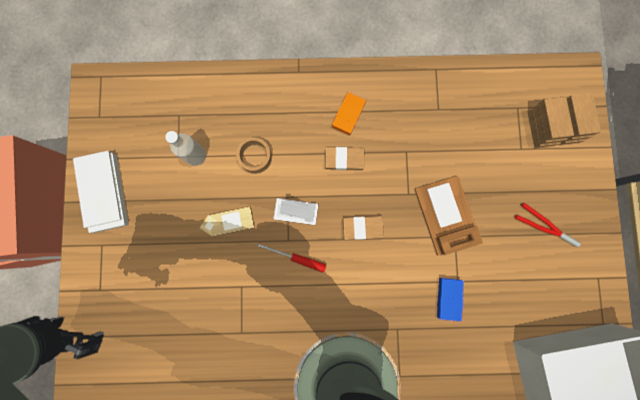

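View pics/scene0.png

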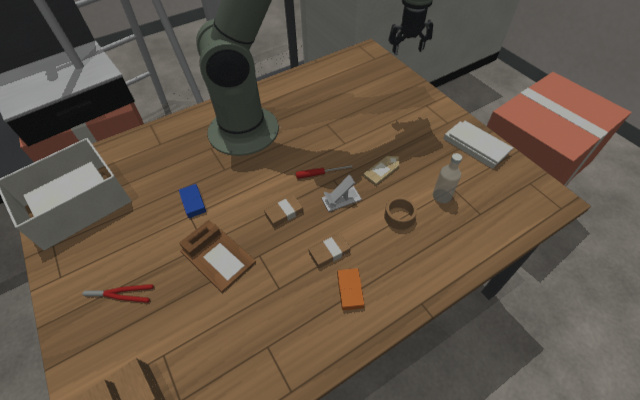

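The top view shows the board at (228,221), rest at (296,211), packs at (344,158) and (362,228), display at (448,215) with its slot at (460,239). Next I zoom in on both views.

```bash
python3 - <<'E'
import cv2,numpy as np
t=cv2.imread("pics/top0.png")[140:260,195:325]; s=cv2.imread("pics/scene0.png")[140:220,310:410]
a=cv2.resize(t,None,fx=4.6,fy=4.6,interpolation=2)[:552,:598]
cv2.imwrite("pics/c1.png",np.vstack([cv2.resize(cv2.imread("pics/top0.png")[190:250,195:325],(780,360),interpolation=2)[:, :780][:300+60], np.hstack([cv2.resize(s,(300,240),interpolation=2),cv2.resize(cv2.imread("pics/top0.png")[170:258,408:490],(224,240),interpolation=2),cv2.resize(cv2.imread("pics/top0.png")[140:244,318:390],(256,240),interpolation=2)])]))
E
```

```text
(no output)
```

View pics/c1.png

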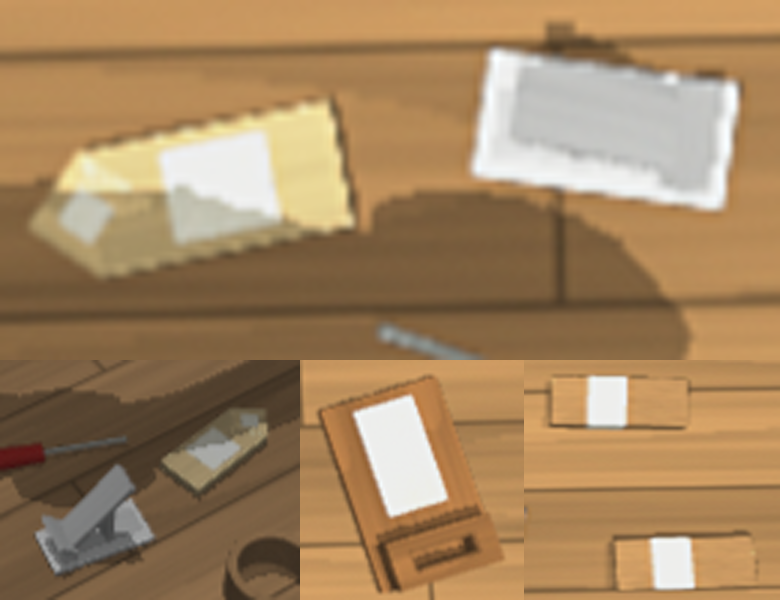

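Zoomed crop: the board's peak is at (200,227) and its foot at (252,217). The rest's plate is sharp, with the lip to the right (−y side) and the strip rising left. Next I refine the edges to sub-pixel and cross-check in the scene view.

```bash
cat > h.py <<'E'
import numpy as np,cv2
from scipy.spatial.transform import Rotation as Ro
def snap(n,save=None):
    from cell import r
    s=r.snapshot(n)
    if save: cv2.imwrite(save,s["image"][:,:,::-1])
    return s
def ray(s,uv,z):
    uv=np.atleast_2d(uv).astype(float)
    d=np.c_[uv,np.ones(len(uv))]@np.linalg.inv(s["K"]).T@s["R"]; c=-s["R"].T@s["t"]
    return c+d*((z-c[2])/d[:,2])[:,None]
def proj(s,X):
    p=(np.atleast_2d(X)@s["R"].T+s["t"])@s["K"].T; return p[:,:2]/p[:,2:]
def refine(img,poly,w=2.5,closed=True):
    "sub-pixel polygon corners: fit a line to the strongest gradient across each edge"
    im=cv2.GaussianBlur(img,(0,0),.6).astype(np.float32); poly=np.array(poly,float); L=[]
    for a,b in zip(poly,np.roll(poly,-1,0)):
        t=(b-a)/np.linalg.norm(b-a); n=np.array([-t[1],t[0]]); k=np.arange(-w,w+.01,.25)
        P=(a+(b-a)*np.linspace(.12,.88,25)[:,None])[:,None]+n*k[:,None]
        v=cv2.remap(im,P[...,0].astype(np.float32),P[...,1].astype(np.float32),1)
        g=np.abs(np.diff(v,axis=1)).sum(2); km=(k[1:]+k[:-1])/2; m=km[g.argmax(1)]
        W=g*(np.abs(km-m[:,None])<1); off=(W*km).sum(1)/W.sum(1)
        q=(a+(b-a)*np.linspace(.12,.88,25)[:,None])+n*off[:,None]
        f=cv2.fitLine(q.astype(np.float32),cv2.DIST_HUBER,0,.01,.01).ravel(); L.append(np.cross([f[2],f[3],1],[f[2]+f[0],f[3]+f[1],1]))
    o=[np.cross(L[i-1],L[i]) for i in range(len(L))]
    return np.array([p[:2]/p[2] for p in o])
def rep(name,X):
    d=np.roll(X,-1,0)-X
    print(name,"sides mm",np.round(1e3*np.linalg.norm(d,axis=1),1),"ang",np.round(np.degrees(np.arctan2(d[:,1],d[:,0])),1),"mean",np.round(X.mean(0),4))
E
python3 - <<'E'
from h import *
T=snap("top");S=snap("scene")
c1=lambda x,y:((x+.5)/6+195-.5,(y+.5)/6+190-.5)
c2=lambda x,y:((x-300+.5)/2.73+407.5,(y-359.5)/2.73+169.5)
c3=lambda x,y:((x-524+.5)/3.556+317.5,(y-359.5)/2.308+139.5)
polys={"board":([c1(30,225),c1(80,150),c1(330,95),c1(356,230),c1(100,278)],.014),
"plate":([c1(490,48),c1(738,82),c1(722,208),c1(472,175)],.005),
"mark":([c2(353,412),c2(412,394),c2(447,500),c2(392,518)],.012),
"blocktop":([c2(383,545),c2(487,512),c2(502,560),c2(398,592)],.042),
"slot":([c2(413,553),c2(472,536),c2(478,550),c2(419,570)],.042),
"deckend":([c2(320,410),c2(435,377),c2(480,510),c2(375,545)],.012),
"packN":([c3(550,378),c3(690,378),c3(688,427),c3(550,427)],.028),
"packR":([c3(615,536),c3(754,536),c3(754,588),c3(615,588)],.028)}
for n,(p,z) in polys.items():
    q=refine(T["image"],p); X=ray(T,q,z); rep(n+" top",X); print(np.round(X[:,:2],4).tolist())
    q2=refine(S["image"],proj(S,X)); rep(n+" scene",ray(S,q2,z))
E
```

```text
board top sides mm [ 41.1 121.9  59.7 118.9  43. ] ang [ -32.9  -79.7 -170.2  100.5   55.5] mean [0.4557 0.3333 0.014 ]
[[0.443, 0.4037], [0.4775, 0.3815], [0.4992, 0.2615], [0.4404, 0.2514], [0.4187, 0.3683]]
board scene sides mm [ 42.2 122.4  51.5 121.   39.2] ang [ -27.4  -79.3 -169.8  105.3   55.1] mean [0.4585 0.333  0.014 ]
plate top sides mm [120.2  60.9 120.6  61.5] ang [-99.4 170.7  80.9  -9.7] mean [0.4839 0.1316 0.005 ]
[[0.5239, 0.1858], [0.5042, 0.0673], [0.4442, 0.0771], [0.4633, 0.1961]]
plate scene sides mm [120.   74.8 121.8  49.1] ang [-99.5 169.7  68.4  -9.6] mean [0.4844 0.1316 0.005 ]
mark top sides mm [ 65.6 116.   66.1 116.1] ang [ -74.4 -164.4  105.7   15.3] mean [ 0.492  -0.2927  0.012 ]
[[0.5391, -0.2457], [0.5567, -0.3088], [0.445, -0.34], [0.4271, -0.2763]]
mark scene sides mm [ 63.9 114.1  64.8 114.8] ang [ -74.5 -164.2  106.1   15.3] mean [ 0.4923 -0.2922  0.012 ]
blocktop top sides mm [110.6  49.  110.9  50.4] ang [ -74.6 -165.1  106.2   14.6] mean [ 0.3905 -0.3206  0.042 ]
[[0.3999, -0.261], [0.4293, -0.3676], [0.3819, -0.3802], [0.351, -0.2737]]
block
[... 592 characters left out ...]
end scene sides mm [129.7 158.8 135.2 154.2] ang [ -74.  -164.4  103.9   13.6] mean [ 0.4928 -0.2941  0.012 ]
packN top sides mm [107.6  63.4 112.4  63.6] ang [ -96.3 -177.1   84.1   -1.5] mean [ 0.6304 -0.0121  0.028 ]
[[0.668, 0.0418], [0.6562, -0.0652], [0.5929, -0.0684], [0.6044, 0.0434]]
packN scene sides mm [106.   63.9 117.   59.5] ang [ -93.2 -177.6   84.7   -7.7] mean [ 0.6326 -0.0121  0.028 ]
packR top sides mm [107.6  58.1 110.2  63.2] ang [ -91.2 -178.9   91.5   -1.3] mean [ 0.432  -0.0565  0.028 ]
[[0.4634, -0.0028], [0.4612, -0.1104], [0.4031, -0.1115], [0.4003, -0.0014]]
packR scene sides mm [108.1  61.3 108.1  61.9] ang [-89.  179.7  91.4  -0.3] mean [ 0.4321 -0.0563  0.028 ]
```

```bash
cat >> h.py <<'E'
def tool(y,z):
    y=np.array(y,float);z=np.array(z,float);y/=np.linalg.norm(y);z/=np.linalg.norm(z)
    return np.c_[np.cross(y,z),y,z]
def hd(a): return np.array([np.cos(np.radians(a)),np.sin(np.radians(a)),0])
D=np.array([0,0,-1.])
def plan(legs,P=None,R=None):
    "legs: (target p, target Rmatrix, rows); prints rows"
    from cell import r
    if P is None:
        o=r.get_obs();P=o["position"];q=o["ee_rot"];R=Ro.from_quat([q[1],q[2],q[3],q[0]]).as_matrix()
        print("t",round(o["time_s"],2),"P",np.round(P,4),"ft",np.round(o["ft_force"],1),"w",round(o["gripper_width"],4),"j",np.round(o["joints"],2))
    for p,Rt,n in legs:
        p=np.array(p); rv=Ro.from_matrix(R.T@Rt).as_rotvec(); n=n or int(max(np.ceil(np.linalg.norm(p-P)/.036),np.ceil(np.degrees(np.linalg.norm(rv))/6.8),1))
        st=(p-P)/n
        for k in range(n):
            o=R.T@st; print([float(x) for x in np.round(o,4)],end=",")
            R=R@Ro.from_rotvec(rv/n).as_matrix(); P=P+st
        print("\n rot x%d"%n,[float(x) for x in np.round(rv/n,4)])
    return P,R
E
python3 - <<'E'
from h import *
Rt=tool(hd(10.3),D)
plan([((.459,.3155,.08),Rt,12)])
E
```

```text
t 0.2 P [0.2212 0.5843 0.2419] ft [ 0.4 -0.4  0.4] w 0.0853 j [-1.28  0.52 -0.04  1.6   0.02  1.02 -0.11]
[-0.0265, -0.0139, 0.0135],[-0.0276, -0.0116, 0.0135],[-0.0285, -0.0092, 0.0135],[-0.0291, -0.0067, 0.0135],[-0.0296, -0.0042, 0.0135],[-0.0299, -0.0017, 0.0135],[-0.0299, 0.0009, 0.0135],[-0.0297, 0.0035, 0.0135],[-0.0293, 0.006, 0.0135],[-0.0287, 0.0085, 0.0135],[-0.0279, 0.0109, 0.0135],[-0.0268, 0.0132, 0.0135],
 rot x12 [-0.0001, 0.0, 0.0858]
```

Emit:
send_rows(offset=[[-0.0265,-0.0139,0.0135],[-0.0276,-0.0116,0.0135],[-0.0285,-0.0092,0.0135],[-0.0291,-0.0067,0.0135]], delta_rot=[[0,0,0.0858],[0,0,0.0858],[0,0,0.0858],[0,0,0.0858]], claw=[0.8,0.7,0.65,0.65], force=40)

```text
time_s: 0.53
position: [0.3013, 0.4938, 0.1877]
ee_rot: [0.0, 0.347, 0.938, 0.0]
ft_force: [0.2, 1.0, -0.9]
gripper_width: 0.0704
```

Emit:
send_rows(offset=[[-0.0296,-0.0042,0.0135],[-0.0299,-0.0017,0.0135],[-0.0299,0.0009,0.0135],[-0.0297,0.0035,0.0135]], delta_rot=[[0,0,0.0858],[0,0,0.0858],[0,0,0.0858],[0,0,0.0858]], claw=[0.65,0.65,0.65,0.65])

```text
time_s: 0.87
position: [0.3807, 0.4042, 0.1337]
ee_rot: [0.0, 0.502, 0.865, 0.0]
ft_force: [0.4, 0.9, -0.6]
gripper_width: 0.0706
```

Emit:
send_rows(offset=[[-0.0293,0.006,0.0135],[-0.0287,0.0085,0.0135],[-0.0279,0.0109,0.0135],[-0.0268,0.0132,0.0135],[0,0,0]], delta_rot=[[0,0,0.0858],[0,0,0.0858],[0,0,0.0858],[0,0,0.0858],[0,0,0]], claw=[0.65,0.65,0.65,0.65,0.65])

```text
time_s: 1.28
position: [0.462, 0.3099, 0.0782]
ee_rot: [0.001, 0.645, 0.764, -0.002]
ft_force: [0.1, -1.3, -0.2]
gripper_width: 0.0704
```

```bash
python3 - <<'E'
from h import *
Rt=tool(hd(10.3),D)
plan([((.459,.3155,.02),Rt,3),((.459,.3155,.012),Rt,2)])
S=snap("scene","pics/s1.png");T=snap("top","pics/t1.png")
def z(i,x,y,w,h,W,H): return cv2.resize(i["image"][y:y+h,x:x+w,::-1],(W,H),interpolation=2)
cv2.imwrite("pics/c2.png",np.hstack([z(S,320,170,44,42,396,378),z(T,270,190,52,42,400,378)]))
E
```

```text
t 1.28 P [0.462  0.3099 0.0782] ft [ 0.1 -1.3 -0.2] w 0.0704 j [-0.84  0.66  0.2   1.91 -0.21  0.6  -0.34]
[0.0021, -0.0007, 0.0194],[0.0021, -0.0007, 0.0194],[0.002, -0.0007, 0.0194],
 rot x3 [-0.0003, 0.0013, -0.004]
[-0.0, -0.0, 0.004],[-0.0, -0.0, 0.004],
 rot x2 [0.0, -0.0, 0.0]
```

View pics/c2.png

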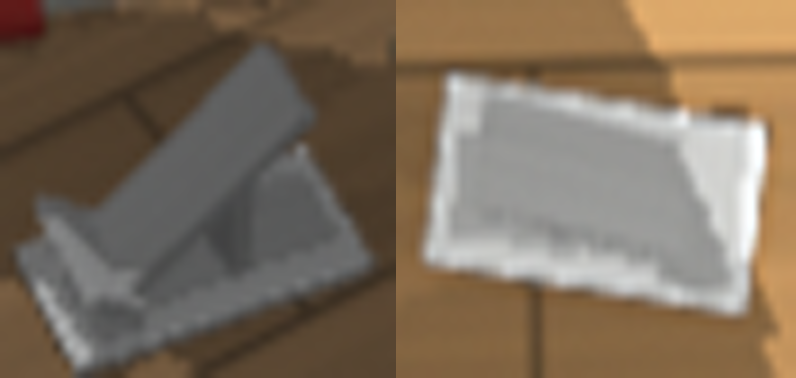

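The scene crop shows the strip's upper end at about (349,175)–(354,182) and the lip's top edge from (324,193) to (335,202). I cast those, and descend on the board.

Emit:
send_rows(offset=[[0.002,-0.001,0.0194],[0.002,-0.001,0.0194],[0.002,0,0.0194],[0,0,0.004],[0,0,0.004]], delta_rot=[[0,0,-0.004],[0,0,-0.004],[0,0,-0.004],[0,0,0],[0,0,0]], claw=[0.65,0.65,0.65,0.65,0.65])

```text
time_s: 1.8
position: [0.4554, 0.3219, 0.0139]
ee_rot: [-0.0, 0.636, 0.772, -0.0]
ft_force: [-0.5, 0.3, 0.2]
gripper_width: 0.0704
```

Emit:
send_rows(offset=[[0,0,0],[0,0,0.001],[0,0,0.001]], delta_rot=[[0,0,0],[0,0,0],[0,0,0]], claw=[0.65,0.65,0.65])

```text
time_s: 2.05
position: [0.4565, 0.3216, 0.0131]
ee_rot: [0.0, 0.636, 0.771, 0.001]
ft_force: [-0.4, -0.0, 0.9]
gripper_width: 0.0706
```

```bash
python3 - <<'E'
from h import *
plan([])
S=snap("scene");T=snap("top")
f=lambda x,y:((x+.5)/9+319.5,(y+.5)/9+169.5)
u=hd(80.75);v=hd(-9.25);c=np.array([.4840,.1316,0])
loc=lambda X:np.round(np.c_[(X-c)@u,(X-c)@v]*1e3,1).tolist()
print("strip end",loc(ray(S,[f(265,43),f(313,112)],.091)))
print("strip end lower edge",loc(ray(S,[f(313,125)],.089)))
print("lip top",loc(ray(S,[f(38,208),f(143,292),f(115,300)],.038)))
g=lambda x,y:((x+.5)*.13+269.5,(y+.5)/9+189.5)
print("top strip end?",loc(ray(T,[g(480,95),g(455,215)],.091)), "lip",loc(ray(T,[g(680,140),g(725,280)],.038)))
E
```

```text
t 2.05 P [0.4565 0.3216 0.0131] ft [-0.4 -0.   0.9] w 0.0706 j [-0.83  0.77  0.15  1.92 -0.23  0.47 -0.32]
strip end [[33.8, -16.2], [35.5, 19.1]]
strip end lower edge [[33.7, 22.9]]
lip top [[-53.2, -18.7], [-34.0, 30.9], [-44.5, 30.1]]
top strip end? [[-96.1, 34.5], [-92.3, -1.7]] lip [[-171.3, 37.4], [-192.7, -3.3]]
```

Emit:
send_rows(offset=[[0,0,0.0015],[0,0,0.0015],[0,0,0]], delta_rot=[[0,0,0],[0,0,0],[0,0,0]], claw=[0.65,0.65,0.65])

```text
time_s: 2.4
position: [0.4561, 0.3212, 0.009]
ee_rot: [-0.0, 0.636, 0.771, -0.0]
ft_force: [-0.2, -0.1, -0.6]
gripper_width: 0.0707
```

Emit:
send_rows(offset=[[0,0,0],[0,0,0],[0,0,0],[0,0,0]], delta_rot=[[0,0,0],[0,0,0],[0,0,0],[0,0,0]], claw=[0.2,0.2,0.2,0.2], force=30)

```text
time_s: 2.73
position: [0.4562, 0.3212, 0.0092]
ee_rot: [-0.0, 0.636, 0.771, 0.0]
ft_force: [-1.4, -1.2, 3.9]
gripper_width: 0.0594
```

```bash
python3 - <<'E'
from h import *
plan([])
T=snap("top")
u=hd(80.75);v=hd(-9.25);c=np.array([.4840,.1316,0])
loc=lambda X:np.round(np.c_[(X-c)@u,(X-c)@v]*1e3,1).tolist()
g=lambda x,y:((x-396+.5)*.13+269.5,(y+.5)/9+189.5)
print("top strip end?",loc(ray(T,[g(480,95),g(455,225)],.091)), "lip",loc(ray(T,[g(680,140),g(728,280)],.038)))
E
```

```text
t 2.73 P [0.4562 0.3212 0.0092] ft [-1.4 -1.2  3.9] w 0.0594 j [-0.83  0.78  0.15  1.92 -0.23  0.46 -0.32]
top strip end? [[38.3, 15.7], [41.1, -23.2]] lip [[-29.7, 17.7], [-52.9, -22.7]]
```

```bash
cat >> h.py <<'E'
u=hd(80.75);K=np.array([0,0,1.]);c=np.array([.4840,.1316,0]);sl=(u+K)/2**.5;nn=(K-u)/2**.5
Rlay=tool(hd(-9.25),-nn)
def lay(a,b,sx=-.037,f=np.array([-.066,0,.0022])): return c+sx*u+.029*K+a*sl+b*nn-Rlay@f
E
python3 - <<'E'
from h import *
o=plan([])
R1=tool(hd(10.96),D)
print(Rlay,lay(.01,.005))
plan([((.456,.321,.13),R1,4),(lay(.012,.05),Rlay,10),(lay(.012,.006),Rlay,3)])
E
```

```text
t 2.78 P [0.4562 0.3212 0.0092] ft [-1.2 -1.6  4.8] w 0.0589 j [-0.83  0.78  0.15  1.92 -0.23  0.46 -0.32]
[[ 0.11366216  0.98699637  0.11366216]
 [ 0.69791182 -0.16074257  0.69791182]
 [ 0.70710678  0.         -0.70710678]] [0.48587248 0.14309747 0.08783128]
t 2.78 P [0.4562 0.3212 0.0092] ft [-1.2 -1.6  4.8] w 0.0589 j [-0.83  0.78  0.15  1.92 -0.23  0.46 -0.32]
[-0.0, -0.0001, -0.0302],[-0.0, -0.0001, -0.0302],[-0.0, -0.0001, -0.0302],[-0.0, -0.0001, -0.0302],
 rot x4 [0.0, -0.0, -0.0]
[-0.0209, -0.0015, 0.0009],[-0.0209, -0.0008, -0.0007],[-0.0208, -0.0001, -0.0024],[-0.0206, 0.0007, -0.004],[-0.0202, 0.0014, -0.0056],[-0.0196, 0.0022, -0.0071],[-0.0189, 0.0029, -0.0085],[-0.0181, 0.0037, -0.0099],[-0.0171, 0.0044, -0.0112],[-0.0161, 0.0051, -0.0125],
 rot x10 [-0.0138, 0.0777, 0.0334]
[-0.0, -0.0, 0.0147],[-0.0, -0.0, 0.0147],[-0.0, -0.0, 0.0147],
 rot x3 [-0.0, -0.0, -0.0]
```

Emit:
send_rows(offset=[[0,0,-0.03],[0,0,-0.03],[0,0,-0.03],[0,0,-0.03]], delta_rot=[[0,0,0],[0,0,0],[0,0,0],[0,0,0]], claw=[0.2,0.2,0.2,0.2])

```text
time_s: 3.12
position: [0.4559, 0.321, 0.1302]
ee_rot: [-0.0, 0.636, 0.771, -0.0]
ft_force: [0.4, 0.3, -0.5]
gripper_width: 0.0598
```

Emit:
send_rows(offset=[[-0.0209,-0.0015,0.0009],[-0.0209,-0.0008,-0.0007],[-0.0208,-0.0001,-0.0024],[-0.0206,0.0007,-0.004],[-0.0202,0.0014,-0.0056]], delta_rot=[[-0.0138,0.0777,0.0334],[-0.0138,0.0777,0.0334],[-0.0138,0.0777,0.0334],[-0.0138,0.0777,0.0334],[-0.0138,0.0777,0.0334]], claw=[0.2,0.2,0.2,0.2,0.2])

```text
time_s: 3.53
position: [0.4666, 0.2359, 0.1257]
ee_rot: [-0.107, 0.679, 0.716, 0.122]
ft_force: [1.1, 0.2, -1.4]
gripper_width: 0.059
```

Emit:
send_rows(offset=[[-0.0196,0.0022,-0.0071],[-0.0189,0.0029,-0.0085],[-0.0181,0.0037,-0.0099],[-0.0171,0.0044,-0.0112],[-0.0161,0.0051,-0.0125]], delta_rot=[[-0.0138,0.0777,0.0334],[-0.0138,0.0777,0.0334],[-0.0138,0.0777,0.0334],[-0.0138,0.0777,0.0334],[-0.0138,0.0777,0.0334]], claw=[0.2,0.2,0.2,0.2,0.2])

```text
time_s: 3.95
position: [0.479, 0.1632, 0.1296]
ee_rot: [-0.197, 0.699, 0.651, 0.221]
ft_force: [0.5, 0.9, -1.6]
gripper_width: 0.0591
```

Emit:
send_rows(offset=[[0,0,0],[0,0,0],[0,0,0]], delta_rot=[[0,0,0],[0,0,0],[0,0,0]], claw=[0.2,0.2,0.2])

```text
time_s: 4.2
position: [0.4787, 0.1638, 0.1291]
ee_rot: [-0.197, 0.699, 0.651, 0.22]
ft_force: [0.1, 0.5, -0.6]
gripper_width: 0.0592
```

```bash
python3 - <<'E'
from h import *
plan([(lay(.012,.006),Rlay,4)])
S=snap("scene","pics/s2.png");T=snap("top","pics/t2.png")
def z(i,x,y,w,h,W,H): return cv2.resize(i["image"][y:y+h,x:x+w,::-1],(W,H),interpolation=2)
cv2.imwrite("pics/c3.png",np.hstack([z(S,290,110,100,110,400,440),z(T,240,170,90,99,400,440)]))
E
```

```text
t 4.2 P [0.4787 0.1638 0.1291] ft [ 0.1  0.5 -0.6] w 0.0592 j [ 0.22  0.58 -0.41  2.13 -0.85  0.5   0.57]
[-0.0095, 0.0021, 0.0054],[-0.0097, 0.0022, 0.005],[-0.0099, 0.0023, 0.0045],[-0.0101, 0.0025, 0.0041],
 rot x4 [-0.0118, 0.0465, 0.0184]
```

View pics/c3.png

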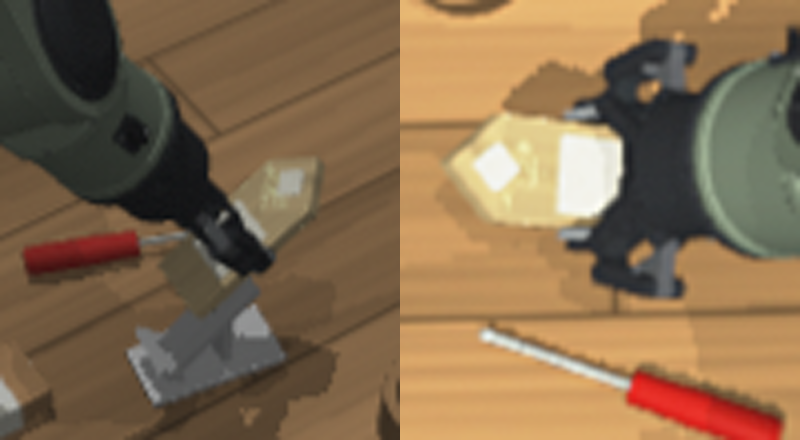

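The board is held well centred, pitched over the rest; the turn is short (joint speed limit), so I finish it above the rest before lowering.

```bash
python3 - <<'E'
from h import *
plan([(lay(.012,.045),Rlay,6)])
E
```

```text
t 4.3 P [0.4784 0.1651 0.1294] ft [ 0.4  0.7 -1.2] w 0.0588 j [ 0.21  0.58 -0.41  2.13 -0.85  0.5   0.57]
[-0.0078, 0.0011, -0.0029],[-0.0076, 0.0012, -0.0031],[-0.0075, 0.0013, -0.0033],[-0.0074, 0.0014, -0.0036],[-0.0073, 0.0016, -0.0038],[-0.0071, 0.0017, -0.004],
 rot x6 [-0.0081, 0.031, 0.0127]
```

Emit:
send_rows(offset=[[-0.0078,0.0011,-0.0029],[-0.0076,0.0012,-0.0031],[-0.0075,0.0013,-0.0033],[-0.0074,0.0014,-0.0036],[-0.0073,0.0016,-0.0038]], delta_rot=[[-0.008,0.031,0.0127],[-0.008,0.031,0.0127],[-0.008,0.031,0.0127],[-0.008,0.031,0.0127],[-0.008,0.031,0.0127]], claw=[0.2,0.2,0.2,0.2,0.2])

```text
time_s: 4.72
position: [0.4811, 0.1245, 0.1195]
ee_rot: [-0.24, 0.703, 0.608, 0.28]
ft_force: [0.1, 0.2, -0.8]
gripper_width: 0.0593
```

Emit:
send_rows(offset=[[-0.0071,0.0017,-0.004],[0,0,0],[0,0,0],[0,0,0]], delta_rot=[[-0.008,0.031,0.0127],[0,0,0],[0,0,0],[0,0,0]], claw=[0.2,0.2,0.2,0.2])

```text
time_s: 5.05
position: [0.4816, 0.1165, 0.1177]
ee_rot: [-0.248, 0.704, 0.599, 0.291]
ft_force: [-0.7, 0.5, -0.8]
gripper_width: 0.0594
```

```bash
python3 - <<'E'
from h import *
plan([(lay(.012,.045),Rlay,2),(lay(.012,.006),Rlay,4),(lay(.012,.002),Rlay,2)])
E
```

```text
t 5.05 P [0.4816 0.1165 0.1177] ft [-0.7  0.5 -0.8] w 0.0594 j [ 0.52  0.7  -0.55  2.15 -1.    0.53  0.85]
[-0.0, -0.0, 0.0001],[-0.0, -0.0, 0.0001],
 rot x2 [-0.0003, 0.0001, 0.0]
[-0.0, 0.0, 0.0097],[-0.0, 0.0, 0.0097],[-0.0, 0.0, 0.0097],[-0.0, 0.0, 0.0097],
 rot x4 [-0.0, -0.0, 0.0]
[0.0, 0.0, 0.002],[0.0, 0.0, 0.002],
 rot x2 [-0.0, -0.0, 0.0]
```

Emit:
send_rows(offset=[[0,0,0.0097],[0,0,0.0097],[0,0,0.0097],[0,0,0.006],[0,0,0]], delta_rot=[[0,0,0],[0,0,0],[0,0,0],[0,0,0],[0,0,0]], claw=[0.2,0.2,0.2,0.2,0.2])

```text
time_s: 5.47
position: [0.4853, 0.1416, 0.0921]
ee_rot: [-0.249, 0.704, 0.598, 0.291]
ft_force: [-0.2, 0.4, -0.4]
gripper_width: 0.0587
```

Emit:
send_rows(offset=[[0,0,0.002],[0,0,0.002],[0,0,0]], delta_rot=[[0,0,0],[0,0,0],[0,0,0]], claw=[0.2,0.2,0.2])

```text
time_s: 5.72
position: [0.4863, 0.1427, 0.0898]
ee_rot: [-0.248, 0.704, 0.598, 0.292]
ft_force: [0.5, -0.7, -1.1]
gripper_width: 0.0592
```

Emit:
send_rows(offset=[[0,0,0.0015],[0,0,0.0015],[0,0,0]], delta_rot=[[0,0,0],[0,0,0],[0,0,0]], claw=[0.2,0.2,0.2])

```text
time_s: 5.97
position: [0.4866, 0.1446, 0.0876]
ee_rot: [-0.248, 0.705, 0.598, 0.292]
ft_force: [-0.0, -0.6, -0.9]
gripper_width: 0.0588
```

```bash
python3 - <<'E'
from h import *
plan([])
S=snap("scene","pics/s3.png");T=snap("top","pics/t3.png")
def z(i,x,y,w,h,W,H): return cv2.resize(i["image"][y:y+h,x:x+w,::-1],(W,H),interpolation=2)
cv2.imwrite("pics/c4.png",np.hstack([z(S,310,140,70,80,420,480),z(T,260,175,60,80,360,480)]))
E
```

```text
t 5.97 P [0.4866 0.1446 0.0876] ft [-0.  -0.6 -0.9] w 0.0588 j [ 0.5   0.79 -0.61  2.15 -1.07  0.42  0.91]
```

View pics/c4.png

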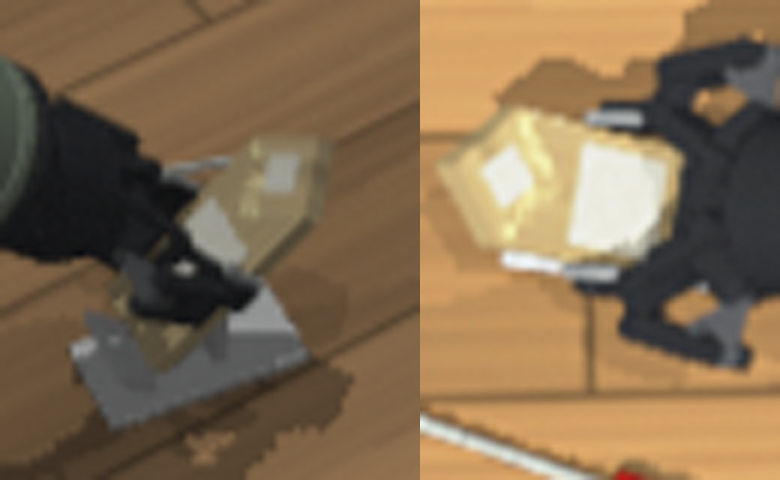

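Board hovers inside the lip, aligned with the strip. I keep lowering by small steps until I feel contact.

Emit:
send_rows(offset=[[0,0,0.001],[0,0,0.001],[0,0,0]], delta_rot=[[0,0,0],[0,0,0],[0,0,0]], claw=[0.2,0.2,0.2])

```text
time_s: 6.32
position: [0.4868, 0.1456, 0.0866]
ee_rot: [-0.248, 0.705, 0.597, 0.292]
ft_force: [-4.4, -11.8, 14.3]
gripper_width: 0.0591
```

Emit:
send_rows(offset=[[0,0,0.001],[0,0,0]], delta_rot=[[0,0,0],[0,0,0]], claw=[0.2,0.2])

```text
time_s: 6.48
position: [0.4869, 0.1459, 0.0861]
ee_rot: [-0.248, 0.705, 0.597, 0.292]
ft_force: [-8.4, -18.0, 25.3]
gripper_width: 0.0592
```

Emit:
send_rows(offset=[[0,0,0.001],[0,0,0]], delta_rot=[[0,0,0],[0,0,0]], claw=[0.2,0.2])

```text
time_s: 6.65
position: [0.487, 0.1464, 0.0854]
ee_rot: [-0.248, 0.705, 0.597, 0.292]
ft_force: [-11.2, -23.8, 28.8]
gripper_width: 0.0591
```

Emit:
send_rows(offset=[[0,0,-0.003],[-0.003,0,0],[-0.003,0,0],[-0.002,0,0],[0,0,0]], delta_rot=[[0,0,0],[0,0,0],[0,0,0],[0,0,0],[0,0,0]], claw=[0.2,0.2,0.2,0.2,0.2])

```text
time_s: 7.07
position: [0.4856, 0.1395, 0.0807]
ee_rot: [-0.248, 0.705, 0.597, 0.292]
ft_force: [0.0, 0.6, -0.8]
gripper_width: 0.0592
```

Emit:
send_rows(offset=[[-0.001,0,0],[-0.001,0,0],[0,0,0]], delta_rot=[[0,0,0],[0,0,0],[0,0,0]], claw=[0.2,0.2,0.2])

```text
time_s: 7.32
position: [0.4855, 0.1383, 0.0797]
ee_rot: [-0.248, 0.705, 0.597, 0.292]
ft_force: [1.0, -0.4, -1.2]
gripper_width: 0.0593
```

Emit:
send_rows(offset=[[-0.001,0,0],[-0.001,0,0],[0,0,0]], delta_rot=[[0,0,0],[0,0,0],[0,0,0]], claw=[0.2,0.2,0.2])

```text
time_s: 7.57
position: [0.4853, 0.1368, 0.0783]
ee_rot: [-0.248, 0.705, 0.597, 0.292]
ft_force: [0.4, -0.3, -0.4]
gripper_width: 0.0593
```

Emit:
send_rows(offset=[[-0.0015,0,0],[-0.0015,0,0],[0,0,0]], delta_rot=[[0,0,0],[0,0,0],[0,0,0]], claw=[0.2,0.2,0.2])

```text
time_s: 7.82
position: [0.4851, 0.1366, 0.0777]
ee_rot: [-0.249, 0.703, 0.598, 0.293]
ft_force: [2.4, 8.3, 12.9]
gripper_width: 0.0595
```

Emit:
send_rows(offset=[[-0.001,0,0],[-0.001,0,0],[0,0,0]], delta_rot=[[0,0,0],[0,0,0],[0,0,0]], claw=[0.2,0.2,0.2])

```text
time_s: 8.07
position: [0.485, 0.1367, 0.0775]
ee_rot: [-0.25, 0.702, 0.598, 0.294]
ft_force: [3.5, 15.0, 21.6]
gripper_width: 0.0593
```

Emit:
send_rows(offset=[[0.002,0,0.001],[0,0,0.0005],[0,0,0]], delta_rot=[[0,0,0],[0,0,0],[0,0,0]], claw=[0.2,0.2,0.2])

```text
time_s: 8.32
position: [0.4853, 0.1376, 0.0767]
ee_rot: [-0.249, 0.703, 0.598, 0.293]
ft_force: [1.4, 6.0, 13.8]
gripper_width: 0.0592
```

Emit:
send_rows(offset=[[0,0,0],[0,0,0],[0,0,0],[0,0,0]], delta_rot=[[0,0,0],[0,0,0],[0,0,0],[0,0,0]], claw=[0.45,0.6,0.65,0.65])

```text
time_s: 8.65
position: [0.4851, 0.1357, 0.0751]
ee_rot: [-0.248, 0.705, 0.597, 0.292]
ft_force: [0.8, 0.6, -0.5]
gripper_width: 0.0702
```

Emit:
send_rows(offset=[[0,0,-0.006],[0,0,-0.015],[0,0,-0.025],[0,0,-0.03],[0,0,-0.03]], delta_rot=[[0,0,0],[0,0,0],[0,0,0],[0,0,0],[0,0,0]], claw=[0.7,0.7,0.7,0.7,0.7])

```text
time_s: 9.07
position: [0.4721, 0.0609, 0.1512]
ee_rot: [-0.248, 0.705, 0.598, 0.291]
ft_force: [0.4, -0.7, 0.5]
gripper_width: 0.0726
```

```bash
python3 - <<'E'
from h import *
plan([])
S=snap("scene","pics/s4.png");T=snap("top","pics/t4.png")
def z(i,x,y,w,h,W,H): return cv2.resize(i["image"][y:y+h,x:x+w,::-1],(W,H),interpolation=2)
cv2.imwrite("pics/c5.png",np.hstack([z(S,310,140,70,80,420,480),z(T,260,175,60,80,360,480)]))
E
```

```text
t 9.07 P [0.4721 0.0609 0.1512] ft [ 0.4 -0.7  0.5] w 0.0726 j [ 0.58  0.62 -0.46  2.13 -0.9   0.69  0.8 ]
```

View pics/c5.png

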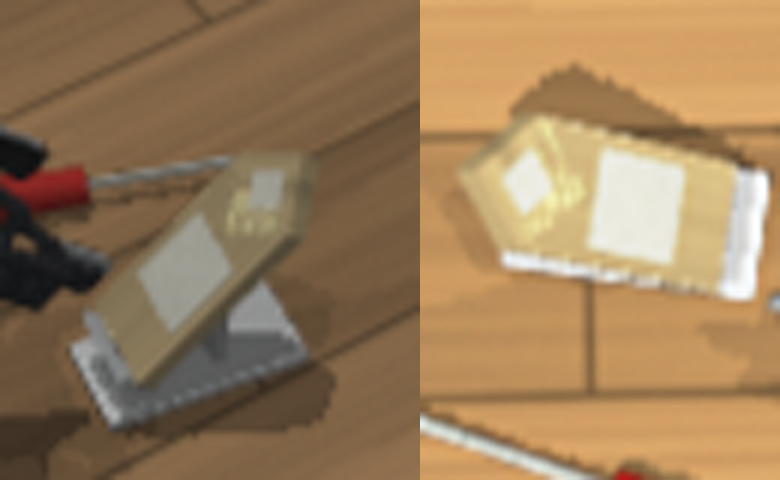

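The board is propped flat on the strip, foot at the lip and peak up. I measure its outline and plan the peak grasp.

```bash
python3 - <<'E'
from h import *
T=snap("top");S=snap("scene")
# contact-based foot
ft=np.array([.4852,.1369,.0780])+Rlay@np.array([-.066,0,.0022])
w=(ft-c-.029*K); print("foot by contact",ft,"u",w@u,"v",w@hd(-9.25),"along",w@sl,"norm",w@nn)
g=lambda x,y:((x-420+.5)/6+259.5,(y+.5)/6+174.5)
poly=[g(458,175),g(540,113),g(740,168),g(722,297),g(502,253)]
q=refine(T["image"],poly)
# cast on the board's top face plane: 14 mm above strip
P0=c-.0336*u+.024*K+.014*nn
def rp(s,uv):
    d=np.c_[uv,np.ones(len(uv))]@np.linalg.inv(s["K"]).T@s["R"]; C=-s["R"].T@s["t"]
    return C+d*(((P0-C)@nn)/(d@nn))[:,None]
for n,s,pl in(("top",T,None),("scene",S,None)):
    X=rp(s,q) if n=="top" else rp(s,refine(s["image"],proj(s,X)))
    rep(n,np.c_[(X-P0)@hd(-9.25),(X-P0)@sl,(X-P0)@nn]); print(np.round(1e3*np.c_[(X-P0)@sl,(X-P0)@hd(-9.25)],1).tolist())
E
```

```text
foot by contact [0.47794835 0.09237323 0.02977532] u -0.03968944081820791 v 0.0003324600421720281 along -0.027516440465916146 norm 0.02861290502219779
top sides mm [ 51.4 119.7  60.8 127.7  44.6] ang [ -44.8  -90.1 -177.2   93.2   44.8] mean [-0.0032  0.0779 -0.    ]
[[154.4, -6.5], [118.1, 30.0], [-1.6, 29.8], [-4.5, -31.0], [123.0, -38.2]]
scene sides mm [ 54.7 115.1  51.9 129.5  46.5] ang [ -53.5  -91.4 -177.3   94.9   44.3] mean [0.0007 0.0716 0.    ]
[[151.0, -0.7], [107.0, 31.8], [-8.1, 29.1], [-10.6, -22.8], [118.5, -34.0]]
```

```bash
cat >> h.py <<'E'
F=c-.039*u+.0294*K
Rpk=tool(-nn,-sl)
E
python3 - <<'E'
from h import *
Rv=tool(hd(40),D)
P,R=plan([((.48,.11,.27),Rlay,4),((.49,.21,.30),Rv,12)])
print(F+.114*sl)
E
```

```text
t 9.27 P [0.4731 0.0614 0.1506] ft [-0.3 -0.3  0. ] w 0.0727 j [ 0.58  0.62 -0.47  2.13 -0.9   0.68  0.81]
[0.0298, -0.0003, -0.0124],[0.0298, -0.0003, -0.0124],[0.0298, -0.0003, -0.0124],[0.0298, -0.0003, -0.0124],
 rot x4 [0.0006, 0.0001, -0.0005]
[0.0077, -0.0005, 0.0041],[0.0079, 0.0001, 0.0037],[0.0081, 0.0008, 0.0032],[0.0082, 0.0014, 0.0026],[0.0082, 0.002, 0.0021],[0.0082, 0.0026, 0.0015],[0.0081, 0.0032, 0.0009],[0.0079, 0.0038, 0.0003],[0.0076, 0.0043, -0.0002],[0.0073, 0.0048, -0.0008],[0.0069, 0.0052, -0.0014],[0.0064, 0.0056, -0.002],
 rot x12 [0.0281, -0.0613, -0.0678]
[0.49068853 0.17266909 0.11001017]
```

Emit:
send_rows(offset=[[0.03,0,-0.0124],[0.03,0,-0.0124],[0.03,0,-0.0124],[0.03,0,-0.0124]], delta_rot=[[0,0,0],[0,0,0],[0,0,0],[0,0,0]], claw=[0.2,0.2,0.2,0.2])

```text
time_s: 9.6
position: [0.4804, 0.1125, 0.2707]
ee_rot: [-0.249, 0.704, 0.598, 0.291]
ft_force: [0.9, 0.1, -0.2]
gripper_width: 0.0514
```

Emit:
send_rows(offset=[[0.0077,-0.0005,0.0041],[0.0079,0.0001,0.0037],[0.0081,0.0008,0.0032],[0.0082,0.0014,0.0026]], delta_rot=[[0.0281,-0.0613,-0.0678],[0.0281,-0.0613,-0.0678],[0.0281,-0.0613,-0.0678],[0.0281,-0.0613,-0.0678]], claw=[0.2,0.2,0.2,0.2])

```text
time_s: 9.93
position: [0.4845, 0.1452, 0.2798]
ee_rot: [-0.17, 0.632, 0.73, 0.199]
ft_force: [-0.6, -0.5, -0.2]
gripper_width: 0.0511
```

Emit:
send_rows(offset=[[0.0082,0.002,0.0021],[0.0082,0.0026,0.0015],[0.0081,0.0032,0.0009],[0.0079,0.0038,0.0003]], delta_rot=[[0.0281,-0.0613,-0.0678],[0.0281,-0.0613,-0.0678],[0.0281,-0.0613,-0.0678],[0.0281,-0.0613,-0.0678]], claw=[0.2,0.2,0.2,0.2])

```text
time_s: 10.27
position: [0.4877, 0.1788, 0.2896]
ee_rot: [-0.087, 0.536, 0.833, 0.101]
ft_force: [0.4, -0.2, -1.0]
gripper_width: 0.051
```

Emit:
send_rows(offset=[[0.0076,0.0043,-0.0002],[0.0073,0.0048,-0.0008],[0.0069,0.0052,-0.0014],[0.0064,0.0056,-0.002],[0,0,0]], delta_rot=[[0.0281,-0.0613,-0.0678],[0.0281,-0.0613,-0.0678],[0.0281,-0.0613,-0.0678],[0.0281,-0.0613,-0.0678],[0,0,0]], claw=[0.2,0.2,0.2,0.2,0.2])

```text
time_s: 10.68
position: [0.4898, 0.2158, 0.2997]
ee_rot: [-0.0, 0.418, 0.908, -0.001]
ft_force: [-1.1, 0.4, 0.6]
gripper_width: 0.0514
```

```bash
python3 - <<'E'
from h import *
plan([(F+.22*sl,Rpk,14)])
E
```

```text
t 10.68 P [0.4898 0.2158 0.2997] ft [-1.1  0.4  0.6] w 0.0514 j [-0.22  0.34 -0.4   1.75  0.15  1.08  0.04]
[0.0011, 0.0022, 0.0082],[0.0011, 0.0026, 0.008],[0.0011, 0.0031, 0.0079],[0.0011, 0.0036, 0.0077],[0.0011, 0.004, 0.0074],[0.001, 0.0045, 0.0072],[0.001, 0.0049, 0.0069],[0.0009, 0.0053, 0.0066],[0.0007, 0.0057, 0.0063],[0.0006, 0.0061, 0.006],[0.0004, 0.0064, 0.0056],[0.0002, 0.0067, 0.0053],[-0.0001, 0.007, 0.0049],[-0.0003, 0.0072, 0.0045],
 rot x14 [0.0536, -0.0197, -0.0475]
```

Emit:
send_rows(offset=[[0.0011,0.0022,0.0082],[0.0011,0.0026,0.008],[0.0011,0.0031,0.0079],[0.0011,0.0036,0.0077],[0.0011,0.004,0.0074]], delta_rot=[[0.0536,-0.0197,-0.0475],[0.0536,-0.0197,-0.0475],[0.0536,-0.0197,-0.0475],[0.0536,-0.0197,-0.0475],[0.0536,-0.0197,-0.0475]], claw=[0.2,0.2,0.2,0.2,0.2])

```text
time_s: 11.1
position: [0.4955, 0.2225, 0.2578]
ee_rot: [-0.014, 0.308, 0.941, -0.143]
ft_force: [0.2, -0.4, 1.1]
gripper_width: 0.0513
```

Emit:
send_rows(offset=[[0.001,0.0045,0.0072],[0.001,0.0049,0.0069],[0.0009,0.0053,0.0066],[0.0007,0.0057,0.0063],[0.0006,0.0061,0.006]], delta_rot=[[0.0536,-0.0197,-0.0475],[0.0536,-0.0197,-0.0475],[0.0536,-0.0197,-0.0475],[0.0536,-0.0197,-0.0475],[0.0536,-0.0197,-0.0475]], claw=[0.2,0.2,0.2,0.2,0.2])

```text
time_s: 11.52
position: [0.5001, 0.2336, 0.2166]
ee_rot: [-0.025, 0.182, 0.942, -0.279]
ft_force: [-1.0, 0.2, -0.6]
gripper_width: 0.0514
```

Emit:
send_rows(offset=[[0.0004,0.0064,0.0056],[0.0002,0.0067,0.0053],[-0.0001,0.007,0.0049],[-0.0003,0.0072,0.0045],[0,0,0]], delta_rot=[[0.0536,-0.0197,-0.0475],[0.0536,-0.0197,-0.0475],[0.0536,-0.0197,-0.0475],[0.0536,-0.0197,-0.0475],[0,0,0]], claw=[0.2,0.2,0.2,0.2,0.2])

```text
time_s: 11.93
position: [0.5023, 0.2433, 0.1816]
ee_rot: [-0.036, 0.075, 0.92, -0.383]
ft_force: [-0.1, 1.7, -0.8]
gripper_width: 0.0515
```

```bash
python3 - <<'E'
from h import *
plan([(F+.2*sl,Rpk,5),(F+.114*sl,Rpk,5)])
E
```

```text
t 11.93 P [0.5023 0.2433 0.1816] ft [-0.1  1.7 -0.8] w 0.0515 j [-0.59  0.85 -0.36  1.43  0.59  1.67  0.3 ]
[-0.0, 0.0, 0.003],[-0.0, 0.0, 0.003],[-0.0, -0.0, 0.003],[0.0, -0.0, 0.003],[0.0, -0.0, 0.003],
 rot x5 [-0.0006, -0.0018, 0.0004]
[0.0, -0.0, 0.0172],[0.0, -0.0, 0.0172],[0.0, -0.0, 0.0172],[0.0, -0.0, 0.0172],[0.0, -0.0, 0.0172],
 rot x5 [-0.0, -0.0, -0.0]
```

Emit:
send_rows(offset=[[0,0,0.02],[0,0,0.02],[0,0,0.02],[0,0,0.02]], delta_rot=[[-0.001,-0.002,0.0005],[-0.001,-0.002,0.0005],[-0.001,-0.002,0.0005],[0,-0.003,0.0005]], claw=[0.2,0.2,0.2,0.2])

```text
time_s: 12.27
position: [0.4945, 0.1855, 0.1281]
ee_rot: [-0.029, 0.08, 0.922, -0.378]
ft_force: [0.7, -0.4, -0.5]
gripper_width: 0.0512
```

Emit:
send_rows(offset=[[0,0,0.01],[0,0,0.01],[0,0,0]], delta_rot=[[0,0,0],[0,0,0],[0,0,0]], claw=[0.2,0.2,0.2])

```text
time_s: 12.52
position: [0.4925, 0.1711, 0.114]
ee_rot: [-0.029, 0.08, 0.921, -0.38]
ft_force: [0.9, -0.0, -0.3]
gripper_width: 0.0517
```

Emit:
send_rows(offset=[[0,0,0],[0,0,0],[0,0,0],[0,0,0],[0,0,0]], delta_rot=[[0,0,0],[0,0,0],[0,0,0],[0,0,0],[0,0,0]], claw=[-0.2,-0.5,-0.8,-0.9,-0.9], force=40)

```text
time_s: 12.93
position: [0.4931, 0.1733, 0.115]
ee_rot: [-0.028, 0.079, 0.922, -0.379]
ft_force: [1.3, 6.4, 5.2]
gripper_width: 0.0136
```

Emit:
send_rows(offset=[[0,0,0],[0,0,0]], delta_rot=[[0,0,0],[0,0,0]], claw=[-1,-1])

```text
time_s: 13.1
position: [0.4931, 0.1733, 0.115]
ee_rot: [-0.028, 0.079, 0.922, -0.379]
ft_force: [0.7, 6.8, 5.7]
gripper_width: 0.0134
```

```bash
python3 - <<'E'
from h import *
plan([])
from cell import r
P=r.get_obs()["position"]; print("along",(P-F)@sl,"norm",(P-F)@nn,"lat",(P-F)@hd(-9.25))
E
```

```text
t 13.1 P [0.4931 0.1733 0.115 ] ft [0.7 6.8 5.7] w 0.0134 j [-0.51  0.86 -0.34  1.62  0.65  1.47  0.24]
along 0.11826408793917519 norm 0.002790318635062439 lat 0.002277936283476419
```

```bash
cat >> h.py <<'E'
Rup=tool(hd(15.4),D)
slot=np.array([.3917,-.3203,.042])
E
python3 - <<'E'
from h import *
from cell import r
P=r.get_obs()["position"]
plan([(P+.03*sl+.015*nn,Rpk,2),((.47,.10,.29),tool(hd(80.75),D),10),(slot+[0,0,.118+.05],Rup,16)])
E
```

```text
t 13.1 P [0.4931 0.1733 0.115 ] ft [0.7 6.8 5.7] w 0.0134 j [-0.51  0.86 -0.34  1.62  0.65  1.47  0.24]
[-0.0001, -0.0074, -0.015],[-0.0001, -0.0075, -0.015],
 rot x2 [0.0032, 0.0009, -0.005]
[0.0011, -0.0163, -0.004],[0.0011, -0.0159, -0.0053],[0.0011, -0.0154, -0.0065],[0.0011, -0.0149, -0.0077],[0.0011, -0.0142, -0.0088],[0.0011, -0.0135, -0.0099],[0.0011, -0.0127, -0.0109],[0.0011, -0.0118, -0.0119],[0.0011, -0.0108, -0.0128],[0.0011, -0.0098, -0.0136],
 rot x10 [-0.0785, 0.0, 0.0]
[0.0006, -0.0267, 0.005],[-0.0013, -0.0267, 0.005],[-0.0032, -0.0265, 0.005],[-0.0051, -0.0262, 0.005],[-0.0069, -0.0258, 0.005],[-0.0088, -0.0252, 0.005],[-0.0105, -0.0246, 0.005],[-0.0123, -0.0237, 0.005],[-0.0139, -0.0228, 0.005],[-0.0155, -0.0218, 0.005],[-0.017, -0.0206, 0.005],[-0.0184, -0.0193, 0.005],[-0.0198, -0.018, 0.005],[-0.021, -0.0165, 0.005],[-0.0221, -0.015, 0.005],[-0.0231, -0.0134, 0.005],
 rot x16 [0.0, -0.0, 0.0713]
```

Emit:
send_rows(offset=[[0,-0.006,-0.015],[0,-0.009,-0.015],[0,0,0]], delta_rot=[[0,0,0],[0,0,0],[0,0,0]], claw=[-1,-1,-1], force=50)

```text
time_s: 13.35
position: [0.495, 0.1842, 0.1488]
ee_rot: [-0.027, 0.079, 0.922, -0.378]
ft_force: [-0.3, 1.1, -1.1]
gripper_width: 0.0135
```

Emit:
send_rows(offset=[[0.001,-0.0163,-0.004],[0.001,-0.0159,-0.0053],[0.001,-0.0154,-0.0065],[0.001,-0.0149,-0.0077],[0.001,-0.0142,-0.0088]], delta_rot=[[-0.0785,0,0],[-0.0785,0,0],[-0.0785,0,0],[-0.0785,0,0],[-0.0785,0,0]], claw=[-1,-1,-1,-1,-1])

```text
time_s: 13.77
position: [0.4814, 0.1402, 0.2185]
ee_rot: [-0.012, 0.083, 0.978, -0.191]
ft_force: [0.5, 0.5, -0.7]
gripper_width: 0.0135
```

Emit:
send_rows(offset=[[0.001,-0.0135,-0.0099],[0.001,-0.0127,-0.0109],[0.001,-0.0118,-0.0119],[0.001,-0.0108,-0.0128],[0.001,-0.0098,-0.0136]], delta_rot=[[-0.0785,0,0],[-0.0785,0,0],[-0.0785,0,0],[-0.0785,0,0],[-0.0785,0,0]], claw=[-1,-1,-1,-1,-1])

```text
time_s: 14.18
position: [0.4687, 0.0978, 0.29]
ee_rot: [0.005, 0.084, 0.996, 0.003]
ft_force: [0.0, 0.2, -1.2]
gripper_width: 0.0132
```

```bash
python3 - <<'E'
from h import *
plan([(slot+[0,0,.118+.05],Rup,16)])
E
```

```text
t 14.18 P [0.4687 0.0978 0.29  ] ft [ 0.   0.2 -1.2] w 0.0132 j [ 0.14  0.27 -0.56  1.9   0.16  1.01  0.91]
[0.0004, -0.0266, 0.0048],[-0.0015, -0.0266, 0.0048],[-0.0033, -0.0264, 0.0048],[-0.0052, -0.0261, 0.0049],[-0.007, -0.0256, 0.0049],[-0.0088, -0.0251, 0.0049],[-0.0106, -0.0244, 0.0049],[-0.0123, -0.0236, 0.0049],[-0.0139, -0.0226, 0.0049],[-0.0155, -0.0216, 0.0049],[-0.017, -0.0204, 0.005],[-0.0184, -0.0192, 0.005],[-0.0197, -0.0178, 0.005],[-0.0209, -0.0164, 0.005],[-0.022, -0.0148, 0.005],[-0.023, -0.0132, 0.005],
 rot x16 [0.0008, 0.0003, 0.0709]
```

Emit:
send_rows(offset=[[0.0004,-0.0266,0.0048],[-0.0015,-0.0266,0.0048],[-0.0033,-0.0264,0.0048],[-0.0052,-0.0261,0.0049],[-0.007,-0.0256,0.0049]], delta_rot=[[0.001,0,0.071],[0.001,0,0.071],[0.001,0,0.071],[0.001,0,0.071],[0.001,0,0.071]], claw=[-1,-1,-1,-1,-1])

```text
time_s: 14.6
position: [0.444, -0.0339, 0.2644]
ee_rot: [0.003, 0.26, 0.965, -0.0]
ft_force: [0.4, -0.4, -0.4]
gripper_width: 0.0134
```

Emit:
send_rows(offset=[[-0.0088,-0.0251,0.0049],[-0.0106,-0.0244,0.0049],[-0.0123,-0.0236,0.0049],[-0.0139,-0.0226,0.0049],[-0.0155,-0.0216,0.0049]], delta_rot=[[0.001,0,0.071],[0.001,0,0.071],[0.001,0,0.071],[0.001,0,0.071],[0.001,0,0.071]], claw=[-1,-1,-1,-1,-1])

```text
time_s: 15.02
position: [0.4197, -0.1645, 0.2401]
ee_rot: [0.003, 0.427, 0.904, -0.002]
ft_force: [0.8, -0.5, -1.0]
gripper_width: 0.0131
```

Emit:
send_rows(offset=[[-0.017,-0.0204,0.005],[-0.0184,-0.0192,0.005],[-0.0197,-0.0178,0.005],[-0.0209,-0.0164,0.005],[-0.022,-0.0148,0.005]], delta_rot=[[0.001,0,0.071],[0.001,0,0.071],[0.001,0,0.071],[0.001,0,0.071],[0.001,0,0.071]], claw=[-1,-1,-1,-1,-1])

```text
time_s: 15.43
position: [0.3954, -0.2951, 0.2159]
ee_rot: [0.002, 0.58, 0.815, -0.004]
ft_force: [-0.4, 0.6, -1.2]
gripper_width: 0.0135
```

Emit:
send_rows(offset=[[-0.023,-0.0132,0.005],[0,0,0],[0,0,0],[0,0,0]], delta_rot=[[0,0,0.071],[0,0,0],[0,0,0],[0,0,0]], claw=[-1,-1,-1,-1])

```text
time_s: 15.77
position: [0.3912, -0.3195, 0.2113]
ee_rot: [0.002, 0.606, 0.795, -0.003]
ft_force: [-0.1, 0.3, -1.3]
gripper_width: 0.0135
```

```bash
python3 - <<'E'
from h import *
plan([(slot+[0,0,.118+.05],Rup,2),(slot+[0,0,.118+.012],Rup,2)])
S=snap("scene","pics/s5.png");T=snap("top","pics/t5.png")
def z(i,x,y,w,h,W,H): return cv2.resize(i["image"][y:y+h,x:x+w,::-1],(W,H),interpolation=2)
cv2.imwrite("pics/c6.png",np.hstack([z(S,165,170,70,84,400,480),z(T,415,180,70,84,400,480)]))
E
```

```text
t 15.77 P [ 0.3912 -0.3195  0.2113] ft [-0.1  0.3 -1.3] w 0.0135 j [ 0.66  0.37 -0.12  1.94  0.07  0.83  0.77]
[-0.0004, 0.0001, 0.0006],[-0.0005, 0.0001, 0.0006],
 rot x2 [-0.0016, 0.0034, -0.0006]
[-0.0, -0.0, 0.019],[-0.0, -0.0, 0.019],
 rot x2 [0.0, -0.0, 0.0]
```

View pics/c6.png

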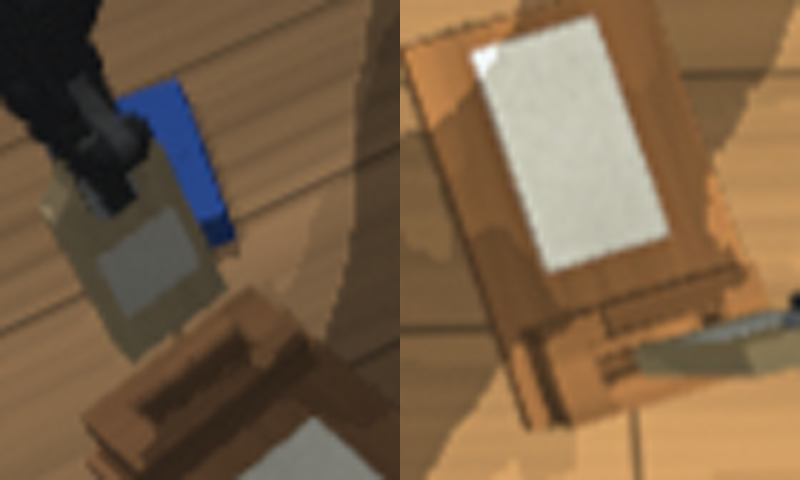

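Scene crop: the board hangs peak-up above the block with its foot edge from (189,233) to (204,221), and the slot mouth is visible below. I cast both in the same camera for the relative error.

```bash
python3 - <<'E'
from h import *
S=snap("scene"); T=snap("top")
f=lambda x,y:((x+.5)/5.714+164.5,(y+.5)/5.714+169.5)
from cell import r
P=r.get_obs()["position"]; ex,ey=hd(15.4),hd(105.4)
loc=lambda X,o:np.round(1e3*np.c_[(X-o)@ex,(X-o)@ey,X[:,2]],1).tolist()
q=refine(S["image"],[f(137,360),f(225,290),f(185,185),f(75,235)],w=2)
print("px",q[:2]);print("foot front corners rel TCP",loc(ray(S,q[:2],P[2]-.118),P))
m=refine(S["image"],[f(136,402),f(238,333),f(252,350),f(152,425)],w=2); print("mouth px",m); X=ray(S,m,.042); rep("mouth",X); print(loc(X,slot))
b=refine(S["image"],[f(83,415),f(250,288),f(308,340),f(140,468)],w=2); X=ray(S,b,.042); rep("block",X); print(loc(X,slot))
E
```

```text
px [[187.09985283 233.69415108]
 [205.16298336 219.66087207]]
foot front corners rel TCP [[7.6, -30.0, 93.7], [7.2, 34.0, 93.7]]
mouth px [[188.09749373 241.11088777]
 [206.47880845 226.94199456]
 [209.48595982 231.45160508]
 [191.40881028 243.98604869]]
mouth sides mm [67.3 20.2 62.9 15.5] ang [ 104.9    4.3  -79.1 -162.1] mean [ 0.3941 -0.3206  0.042 ]
[[-6.9, -33.7, 42.0], [-6.3, 33.6, 42.0], [13.6, 29.6, 42.0], [8.6, -33.0, 42.0]]
block sides mm [114.3  54.7 109.3  50.7] ang [ 108.5   18.6  -73.7 -155.7] mean [ 0.3904 -0.3205  0.042 ]
[[-24.3, -59.7, 42.0], [-30.6, 54.4, 42.0], [24.0, 57.5, 42.0], [25.8, -51.8, 42.0]]
```

```bash
python3 - <<'E'
from h import *
A=slot-.0022*hd(105.4)
plan([(A+[0,0,.118+.05],Rup,2),(A+[0,0,.118+.008],Rup,3)])
E
```

```text
t 15.97 P [ 0.3916 -0.3193  0.2117] ft [-0.1  0.3 -0.9] w 0.0137 j [ 0.66  0.37 -0.12  1.94  0.07  0.83  0.77]
[-0.0016, -0.0001, 0.0009],[-0.0016, -0.0001, 0.0009],
 rot x2 [-0.0013, 0.0037, -0.0003]
[-0.0, 0.0, 0.014],[-0.0, 0.0, 0.014],[-0.0, 0.0, 0.014],
 rot x3 [-0.0, 0.0, -0.0]
```

Emit:
send_rows(offset=[[-0.0016,0,0.001],[-0.0016,0,0.001],[0,0,0.014],[0,0,0.014],[0,0,0.014]], delta_rot=[[-0.001,0.0035,0],[-0.001,0.0035,0],[0,0,0],[0,0,0],[0,0,0]], claw=[-1,-1,-1,-1,-1])

```text
time_s: 16.38
position: [0.3922, -0.3233, 0.1671]
ee_rot: [0.0, 0.607, 0.795, -0.0]
ft_force: [-0.4, -0.8, -0.6]
gripper_width: 0.0134
```

Emit:
send_rows(offset=[[0,0,0],[0,0,0.003],[0,0,0.003],[0,0,0]], delta_rot=[[0,0,0],[0,0,0],[0,0,0],[0,0,0]], claw=[-1,-1,-1,-1])

```text
time_s: 16.72
position: [0.3922, -0.3232, 0.1617]
ee_rot: [0.0, 0.607, 0.795, -0.0]
ft_force: [-0.2, -0.1, -0.2]
gripper_width: 0.0132
```

Emit:
send_rows(offset=[[0,0,0.002],[0,0,0.002],[0,0,0]], delta_rot=[[0,0,0],[0,0,0],[0,0,0]], claw=[-1,-1,-1])

```text
time_s: 16.97
position: [0.3921, -0.3231, 0.1575]
ee_rot: [-0.0, 0.607, 0.795, -0.0]
ft_force: [-0.7, 0.0, -1.6]
gripper_width: 0.0134
```

Emit:
send_rows(offset=[[0,0,0.002],[0,0,0]], delta_rot=[[0,0,0],[0,0,0]], claw=[-1,-1])

```text
time_s: 17.13
position: [0.3921, -0.3231, 0.1554]
ee_rot: [-0.0, 0.607, 0.795, -0.0]
ft_force: [0.1, 0.3, -0.6]
gripper_width: 0.0134
```

Emit:
send_rows(offset=[[0,0,0.002],[0,0,0.002],[0,0,0.002],[0,0,0]], delta_rot=[[0,0,0],[0,0,0],[0,0,0],[0,0,0]], claw=[-1,-1,-1,-1])

```text
time_s: 17.47
position: [0.3919, -0.323, 0.1491]
ee_rot: [-0.0, 0.607, 0.795, -0.0]
ft_force: [-0.0, -0.4, -0.7]
gripper_width: 0.0137
```

Emit:
send_rows(offset=[[0,0,0.003],[0,0,0.003],[0,0,0]], delta_rot=[[0,0,0],[0,0,0],[0,0,0]], claw=[-1,-1,-1])

```text
time_s: 17.72
position: [0.3919, -0.3229, 0.1429]
ee_rot: [-0.001, 0.607, 0.795, -0.0]
ft_force: [-0.0, 0.1, -0.9]
gripper_width: 0.0135
```

Sliding in without force; on to the floor in small steps.

Emit:
send_rows(offset=[[0,0,0.003],[0,0,0.003],[0,0,0]], delta_rot=[[0,0,0],[0,0,0],[0,0,0]], claw=[-1,-1,-1])

```text
time_s: 17.97
position: [0.3919, -0.323, 0.137]
ee_rot: [-0.0, 0.607, 0.795, -0.0]
ft_force: [-0.0, -0.4, -1.7]
gripper_width: 0.0134
```

Emit:
send_rows(offset=[[0,0,0.002],[0,0,0.002],[0,0,0]], delta_rot=[[0,0,0],[0,0,0],[0,0,0]], claw=[-1,-1,-1])

```text
time_s: 18.22
position: [0.392, -0.323, 0.1332]
ee_rot: [-0.0, 0.607, 0.795, -0.0]
ft_force: [-0.2, -0.2, -0.7]
gripper_width: 0.0134
```

Emit:
send_rows(offset=[[0,0,0.0015],[0,0,0.0015],[0,0,0]], delta_rot=[[0,0,0],[0,0,0],[0,0,0]], claw=[-1,-1,-1])

```text
time_s: 18.47
position: [0.3928, -0.3233, 0.1315]
ee_rot: [0.001, 0.607, 0.795, -0.0]
ft_force: [-1.5, 3.8, 19.4]
gripper_width: 0.0131
```

Emit:
send_rows(offset=[[0,0,-0.001],[0,0,0],[0,0,0],[0,0,0]], delta_rot=[[0,0,0],[0,0,0],[0,0,0],[0,0,0]], claw=[-0.7,-0.4,0,0.2])

```text
time_s: 18.8
position: [0.392, -0.3231, 0.1314]
ee_rot: [-0.0, 0.607, 0.795, -0.0]
ft_force: [-0.6, -0.8, 0.2]
gripper_width: 0.0487
```

Emit:
send_rows(offset=[[0,0,0],[0,0,-0.01],[0,0,-0.025],[0,0,-0.035],[0,0,-0.035]], delta_rot=[[0,0,0],[0,0,0],[0,0,0],[0,0,0],[0,0,0]], claw=[0.2,0.2,0.2,0.2,0.2])

```text
time_s: 19.22
position: [0.3917, -0.3226, 0.2381]
ee_rot: [-0.001, 0.607, 0.795, -0.0]
ft_force: [0.9, -0.2, -0.5]
gripper_width: 0.0511
```

Emit:
send_rows(offset=[[-0.01,-0.02,-0.01],[-0.02,-0.02,0],[-0.02,-0.02,0],[0,0,0],[0,0,0]], delta_rot=[[0,0,0],[0,0,0],[0,0,0],[0,0,0],[0,0,0]], claw=[0.5,0.65,0.65,0.65,0.65])

```text
time_s: 19.63
position: [0.3465, -0.3881, 0.2472]
ee_rot: [0.0, 0.608, 0.794, -0.001]
ft_force: [0.6, 0.9, 0.2]
gripper_width: 0.0705
```

```bash
python3 - <<'E'
from h import *
plan([])
S=snap("scene","pics/s6.png");T=snap("top","pics/t6.png")
def z(i,x,y,w,h,W,H): return cv2.resize(i["image"][y:y+h,x:x+w,::-1],(W,H),interpolation=2)
cv2.imwrite("pics/c7.png",np.vstack([np.hstack([z(S,165,170,70,70,280,280),z(T,425,190,70,70,280,280),z(S,300,225,60,70,240,280)]),np.hstack([z(T,318,142,52,32,416,256),z(T,338,212,48,32,384,256)])]))
E
```

```text
t 19.63 P [ 0.3465 -0.3881  0.2472] ft [0.6 0.9 0.2] w 0.0705 j [ 0.8   0.35 -0.09  1.87  0.04  0.93  0.95]
```

View pics/c7.png

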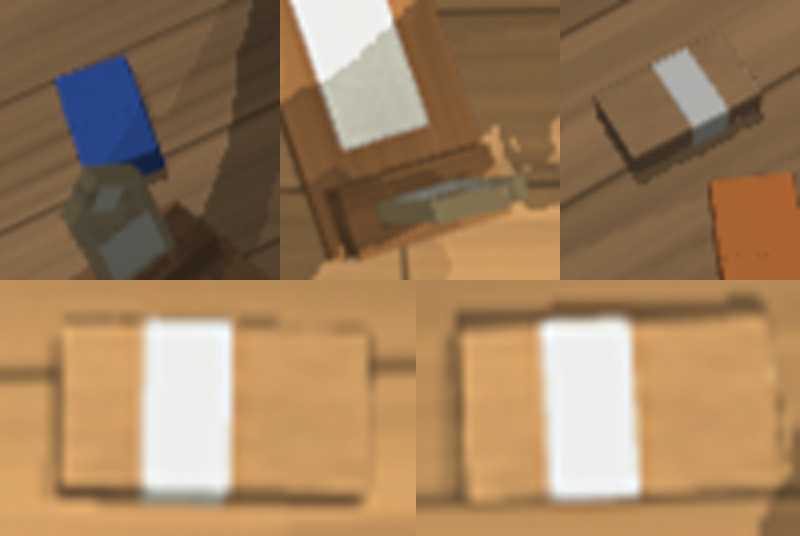

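The board stands peak-up in the slot. Both packs are clearly seen, so I re-measure them from the cleaner outlines.

```bash
python3 - <<'E'
from h import *
T=snap("top");S=snap("scene")
n=lambda x,y:((x+.5)/8+317.5,(y-280+.5)/8+141.5)
m=lambda x,y:((x-416+.5)/8+337.5,(y-280+.5)/8+211.5)
for nm,pl,bd in(("N",[n(62,327),n(370,330),n(364,494),n(61,490)],[n(145,320),n(232,320),n(230,497),n(143,497)]),("R",[m(460,328),m(768,315),m(775,495),m(466,501)],[m(541,320),m(630,318),m(639,497),m(551,499)])):
    X=ray(T,refine(T["image"],pl,1.5),.028);rep(nm+" top",X)
    X2=ray(S,refine(S["image"],proj(S,X),2),.028);rep(nm+" scene",X2)
    B=ray(T,refine(T["image"],bd,1.5),.028);rep(nm+" band top",B)
    rep(nm+" band sc",ray(S,refine(S["image"],proj(S,B),2),.028))
# board check: peak & faces in scene, expected foot at slot
ex,ey=hd(15.4),hd(105.4)
print("scene px expected peak",proj(S,slot+[0,0,.12])," top",proj(T,slot+[0,0,.12]))
E
```

```text
N top sides mm [108.1  61.1 110.7  63. ] ang [ -96.1 -178.8   85.    -1.4] mean [ 0.6307 -0.0118  0.028 ]
N scene sides mm [106.3  63.3 113.7  59.2] ang [ -92.9 -180.    85.    -6.8] mean [ 0.6327 -0.0113  0.028 ]
N band top sides mm [32.3 62.6 32.1 62.4] ang [-91.4 177.7  88.3  -2.1] mean [ 0.6329 -0.0014  0.028 ]
N band sc sides mm [30.2 61.  30.5 61.1] ang [-93.8 177.6  86.4  -2.7] mean [ 0.6337 -0.0013  0.028 ]
R top sides mm [106.6  58.1 110.   61.9] ang [ -90.6 -178.2   91.4   -1.4] mean [ 0.4317 -0.0563  0.028 ]
R scene sides mm [108.2  60.8 107.6  61. ] ang [ -89.8 -179.9   90.3    0.7] mean [ 0.4322 -0.0565  0.028 ]
R band top sides mm [30.3 61.7 32.9 62.2] ang [-9.140e+01 -1.776e+02  8.960e+01 -1.000e-01] mean [ 0.4318 -0.046   0.028 ]
R band sc sides mm [30.3 61.7 30.2 61.4] ang [ -88.  -179.3   91.4    0.8] mean [ 0.4317 -0.0458  0.028 ]
scene px expected peak [[186.68718139 212.23020327]]  top [[480.03731203 238.64420247]]
```

```bash
python3 - <<'E'
from h import *
Rp=tool(hd(.6),D)
plan([((.41,-.15,.24),Rp,9),((.432,-.0564,.06),Rp,6),((.432,-.0564,.016),Rp,4)])
E
```

```text
t 19.83 P [ 0.3481 -0.3863  0.2468] ft [-0.3 -0.6  0.2] w 0.0706 j [ 0.8   0.35 -0.1   1.87  0.04  0.93  0.95]
[0.0235, 0.0136, 0.0007],[0.0239, 0.0129, 0.0007],[0.0242, 0.0122, 0.0007],[0.0246, 0.0115, 0.0007],[0.0249, 0.0108, 0.0008],[0.0252, 0.0101, 0.0008],[0.0255, 0.0094, 0.0008],[0.0257, 0.0086, 0.0008],[0.026, 0.0079, 0.0008],
 rot x9 [-0.0001, 0.0, 0.0286]
[0.0156, 0.0038, 0.03],[0.0156, 0.0038, 0.03],[0.0156, 0.0038, 0.03],[0.0156, 0.0038, 0.03],[0.0156, 0.0038, 0.03],[0.0156, 0.0038, 0.03],
 rot x6 [0.0, -0.0, -0.0]
[0.0, -0.0, 0.011],[0.0, -0.0, 0.011],[0.0, -0.0, 0.011],[0.0, -0.0, 0.011],
 rot x4 [0.0, -0.0, 0.0]
```

Emit:
send_rows(offset=[[0.0235,0.0136,0.0007],[0.0239,0.0129,0.0007],[0.0242,0.0122,0.0007],[0.0246,0.0115,0.0007],[0.0249,0.0108,0.0008]], delta_rot=[[0,0,0.0286],[0,0,0.0286],[0,0,0.0286],[0,0,0.0286],[0,0,0.0286]], claw=[0.8,0.8,0.8,0.8,0.8])

```text
time_s: 20.25
position: [0.3824, -0.2539, 0.243]
ee_rot: [-0.0, 0.662, 0.749, -0.0]
ft_force: [-0.2, -0.5, -0.3]
gripper_width: 0.077
```

Emit:
send_rows(offset=[[0.0252,0.0101,0.0008],[0.0255,0.0094,0.0008],[0.0257,0.0086,0.0008],[0.026,0.0079,0.0008]], delta_rot=[[0,0,0.0286],[0,0,0.0286],[0,0,0.0286],[0,0,0.0286]], claw=[0.8,0.8,0.8,0.8])

```text
time_s: 20.58
position: [0.4098, -0.1488, 0.2398]
ee_rot: [0.0, 0.704, 0.71, -0.0]
ft_force: [-0.5, -1.1, 0.0]
gripper_width: 0.0769
```

Emit:
send_rows(offset=[[0.0156,0.0038,0.03],[0.0156,0.0038,0.03],[0.0156,0.0038,0.03],[0.0156,0.0038,0.03],[0.0156,0.0038,0.03]], delta_rot=[[0,0,0],[0,0,0],[0,0,0],[0,0,0],[0,0,0]], claw=[0.8,0.8,0.8,0.8,0.8])

```text
time_s: 21.0
position: [0.4279, -0.0712, 0.0886]
ee_rot: [0.0, 0.703, 0.711, -0.0]
ft_force: [1.8, -0.9, -1.3]
gripper_width: 0.077
```

Emit:
send_rows(offset=[[0.0156,0.0038,0.025],[0,0,0],[0,0,0]], delta_rot=[[0,0,0],[0,0,0],[0,0,0]], claw=[0.8,0.8,0.8])

```text
time_s: 21.25
position: [0.4308, -0.0557, 0.0638]
ee_rot: [-0.001, 0.703, 0.712, -0.001]
ft_force: [0.1, -0.8, 0.6]
gripper_width: 0.0768
```

```bash
python3 - <<'E'
from h import *
Rp=tool(hd(.6),D)
plan([((.432,-.0564,.016),Rp,4)])
E
```

```text
t 21.25 P [ 0.4308 -0.0557  0.0638] ft [ 0.1 -0.8  0.6] w 0.0768 j [ 0.1   0.55 -0.14  2.21  0.18  0.4  -0.18]
[-0.0002, 0.0003, 0.0119],[-0.0002, 0.0003, 0.0119],[-0.0002, 0.0003, 0.0119],[-0.0002, 0.0003, 0.0119],
 rot x4 [-0.0008, 0.0, 0.0005]
```

Emit:
send_rows(offset=[[-0.0002,0.0003,0.012],[-0.0002,0.0003,0.012],[-0.0002,0.0003,0.012],[-0.0002,0.0003,0.011],[0,0,0]], delta_rot=[[-0.001,0,0.0005],[-0.001,0,0.0005],[-0.001,0,0.0005],[0,0,0.0005],[0,0,0]], claw=[0.8,0.8,0.8,0.8,0.8])

```text
time_s: 21.67
position: [0.4326, -0.0584, 0.0174]
ee_rot: [0.001, 0.705, 0.71, 0.0]
ft_force: [-1.4, -0.0, -1.1]
gripper_width: 0.0766
```

Emit:
send_rows(offset=[[0,0,0],[0,0,0],[0,0,0],[0,0,0],[0,0,0]], delta_rot=[[0,0,0],[0,0,0],[0,0,0],[0,0,0],[0,0,0]], claw=[0.5,0.2,0.1,0.1,0.1], force=40)

```text
time_s: 22.08
position: [0.4331, -0.0583, 0.0188]
ee_rot: [0.002, 0.705, 0.71, 0.001]
ft_force: [-1.7, -1.5, 10.6]
gripper_width: 0.0589
```

```bash
cat >> h.py <<'E'
mark=np.array([.4921,-.2925,.012])
Rm=tool(hd(-74.6),D)
E
python3 - <<'E'
from h import *
from cell import r
P=r.get_obs()["position"]
d=(P-[.432,-.0564,0])@hd(90.8); print("TCP past pack centre along pack long axis",d)
# pack +long(90.8) -> tool x(90.6); placed tool x at 15.4
tgt=mark-d*hd(15.4)*0-hd(15.4)*(-d)
plan([((P[0],P[1],.10),tool(hd(.6),D),3),((tgt[0],tgt[1],.11),Rm,14)])
print(tgt)
E
```

```text
TCP past pack centre along pack long axis -0.001894983231764704
t 22.08 P [ 0.4331 -0.0583  0.0188] ft [-1.7 -1.5 10.6] w 0.0589 j [ 0.07  0.65 -0.09  2.22  0.21  0.28 -0.2 ]
[-0.0, 0.0001, -0.0271],[-0.0, 0.0001, -0.0271],[-0.0, 0.0, -0.0271],
 rot x3 [0.0012, 0.0003, -0.0011]
[-0.0168, 0.0039, -0.0007],[-0.0164, 0.0055, -0.0007],[-0.0158, 0.007, -0.0007],[-0.0151, 0.0084, -0.0007],[-0.0142, 0.0098, -0.0007],[-0.0132, 0.0111, -0.0007],[-0.0121, 0.0123, -0.0007],[-0.0109, 0.0134, -0.0007],[-0.0096, 0.0143, -0.0007],[-0.0082, 0.0152, -0.0007],[-0.0068, 0.0159, -0.0007],[-0.0053, 0.0164, -0.0007],[-0.0037, 0.0169, -0.0007],[-0.0021, 0.0171, -0.0007],
 rot x14 [-0.0, 0.0, 0.0937]
[ 0.49027306 -0.29300322  0.012     ]
```

Emit:
send_rows(offset=[[0,0,-0.027],[0,0,-0.027],[0,0,-0.027]], delta_rot=[[0.001,0,-0.001],[0.001,0,-0.001],[0.001,0,-0.001]], claw=[0.1,0.1,0.1])

```text
time_s: 22.33
position: [0.4322, -0.058, 0.1003]
ee_rot: [-0.0, 0.703, 0.711, -0.001]
ft_force: [0.0, -0.8, -0.9]
gripper_width: 0.0589
```

Emit:
send_rows(offset=[[-0.0168,0.0039,-0.001],[-0.0164,0.0055,-0.001],[-0.0158,0.007,-0.001],[-0.0151,0.0084,-0.001],[-0.0142,0.0098,0]], delta_rot=[[0,0,0.0937],[0,0,0.0937],[0,0,0.0937],[0,0,0.0937],[0,0,0.0937]], claw=[0.1,0.1,0.1,0.1,0.1])

```text
time_s: 22.75
position: [0.4533, -0.1428, 0.1039]
ee_rot: [0.0, 0.85, 0.526, 0.0]
ft_force: [1.4, 0.4, -1.7]
gripper_width: 0.0586
```

Emit:
send_rows(offset=[[-0.0132,0.0111,-0.001],[-0.0121,0.0123,-0.001],[-0.0109,0.0134,-0.001],[-0.0096,0.0143,-0.001],[-0.0082,0.0152,0]], delta_rot=[[0,0,0.0937],[0,0,0.0937],[0,0,0.0937],[0,0,0.0937],[0,0,0.0937]], claw=[0.1,0.1,0.1,0.1,0.1])

```text
time_s: 23.17
position: [0.4739, -0.2264, 0.1079]
ee_rot: [0.0, 0.949, 0.314, 0.0]
ft_force: [1.2, -0.0, -2.0]
gripper_width: 0.059
```

Emit:
send_rows(offset=[[-0.0068,0.0159,0],[-0.0053,0.0164,0],[-0.0037,0.0169,0],[-0.0021,0.0171,0],[0,0,0]], delta_rot=[[0,0,0.0937],[0,0,0.0937],[0,0,0.0937],[0,0,0.0937],[0,0,0]], claw=[0.1,0.1,0.1,0.1,0.1])

```text
time_s: 23.58
position: [0.4903, -0.2958, 0.1078]
ee_rot: [0.001, 0.992, 0.13, 0.0]
ft_force: [-1.0, 0.7, -2.2]
gripper_width: 0.0588
```

Emit:
send_rows(offset=[[0,0,0],[0,0,0]], delta_rot=[[0,0,0],[0,0,0]], claw=[0.1,0.1])

```text
time_s: 23.75
position: [0.4899, -0.292, 0.1071]
ee_rot: [-0.0, 0.991, 0.135, -0.0]
ft_force: [0.1, 0.0, -0.4]
gripper_width: 0.0592
```

```bash
python3 - <<'E'
from h import *
tgt=np.array([.4903,-.2930,.05])
plan([(tgt,Rm,4)])
S=snap("scene","pics/s7.png");T=snap("top","pics/t7.png")
def z(i,x,y,w,h,W,H): return cv2.resize(i["image"][y:y+h,x:x+w,::-1],(W,H),interpolation=2)
cv2.imwrite("pics/c8.png",np.hstack([z(S,165,190,100,110,400,440),z(T,400,165,100,110,400,440)]))
E
```

```text
t 23.75 P [ 0.4899 -0.292   0.1071] ft [ 0.1  0.  -0.4] w 0.0592 j [ 0.31  0.62  0.18  1.86 -0.17  0.67 -0.71]
[0.0, 0.0003, 0.0143],[0.0, 0.0003, 0.0143],[0.0, 0.0003, 0.0143],[0.0, 0.0003, 0.0143],
 rot x4 [-0.0, 0.0001, 0.0006]
```

Emit:
send_rows(offset=[[0,0.0003,0.017],[0,0.0003,0.017],[0,0.0003,0.017],[0,0.0003,0.017],[0,0,0]], delta_rot=[[0,0,0.0006],[0,0,0.0006],[0,0,0.0006],[0,0,0.0006],[0,0,0]], claw=[0.1,0.1,0.1,0.1,0.1])

```text
time_s: 24.27
position: [0.4891, -0.2924, 0.0363]
ee_rot: [-0.001, 0.991, 0.134, -0.002]
ft_force: [-1.0, 0.5, -1.0]
gripper_width: 0.0591
```

Emit:
send_rows(offset=[[0,0,0.002],[0,0,0.002],[0,0,0]], delta_rot=[[0,0,0],[0,0,0],[0,0,0]], claw=[0.1,0.1,0.1])

```text
time_s: 24.52
position: [0.4907, -0.2938, 0.0354]
ee_rot: [0.0, 0.991, 0.133, 0.0]
ft_force: [-0.1, -1.4, -0.9]
gripper_width: 0.0589
```

Emit:
send_rows(offset=[[0,0,0.0015],[0,0,0],[0,0,0]], delta_rot=[[0,0,0],[0,0,0],[0,0,0]], claw=[0.1,0.1,0.1])

```text
time_s: 24.77
position: [0.4905, -0.2938, 0.0335]
ee_rot: [0.0, 0.991, 0.133, -0.0]
ft_force: [-0.7, 0.2, -1.0]
gripper_width: 0.0593
```

Emit:
send_rows(offset=[[0,-0.0007,0.001],[0,0,0.001],[0,0,0]], delta_rot=[[0,0,0],[0,0,0],[0,0,0]], claw=[0.1,0.1,0.1])

```text
time_s: 25.02
position: [0.4901, -0.293, 0.031]
ee_rot: [0.0, 0.991, 0.133, -0.0]
ft_force: [-0.1, -0.5, -1.0]
gripper_width: 0.0591
```

Emit:
send_rows(offset=[[0,0,0.001],[0,0,0.001],[0,0,0]], delta_rot=[[0,0,0],[0,0,0],[0,0,0]], claw=[0.1,0.1,0.1])

```text
time_s: 25.27
position: [0.4902, -0.2931, 0.0307]
ee_rot: [0.0, 0.991, 0.133, -0.0]
ft_force: [-9.8, 6.7, 36.8]
gripper_width: 0.0592
```

Emit:
send_rows(offset=[[0,0,-0.0015],[0,0,0],[0,0,0],[0,0,0]], delta_rot=[[0,0,0],[0,0,0],[0,0,0],[0,0,0]], claw=[0.1,0.5,0.8,0.8])

```text
time_s: 25.6
position: [0.4901, -0.2931, 0.0305]
ee_rot: [0.0, 0.991, 0.133, -0.0]
ft_force: [-0.2, 0.1, -0.1]
gripper_width: 0.0769
```

Emit:
send_rows(offset=[[0,0,-0.02],[0,0,-0.035],[0,0,-0.04],[0,0,-0.04],[0,0,-0.04]], delta_rot=[[0,0,0],[0,0,0],[0,0,0],[0,0,0],[0,0,0]], claw=[0.8,0.8,0.8,0.8,0.8])

```text
time_s: 26.02
position: [0.4898, -0.2929, 0.2073]
ee_rot: [0.0, 0.991, 0.133, -0.001]
ft_force: [1.3, -1.3, -0.3]
gripper_width: 0.0767
```

```bash
python3 - <<'E'
from h import *
Rp=tool(hd(-2.3),D)
plan([((.6,-.06,.15),Rp,12),((.6328,-.0116,.064),Rp,4)])
E
```

```text
t 26.02 P [ 0.4898 -0.2929  0.2073] ft [ 1.3 -1.3 -0.3] w 0.0767 j [ 0.27  0.49  0.22  1.79 -0.13  0.88 -0.75]
[0.014, -0.0163, 0.0048],[0.0156, -0.0147, 0.0048],[0.0171, -0.013, 0.0048],[0.0184, -0.0112, 0.0048],[0.0194, -0.0092, 0.0048],[0.0203, -0.0071, 0.0048],[0.0209, -0.0049, 0.0048],[0.0213, -0.0027, 0.0048],[0.0215, -0.0004, 0.0048],[0.0214, 0.0018, 0.0048],[0.0211, 0.0041, 0.0048],[0.0205, 0.0063, 0.0048],
 rot x12 [-0.0001, 0.0001, -0.1053]
[0.0124, 0.0077, 0.0215],[0.0124, 0.0077, 0.0215],[0.0124, 0.0077, 0.0215],[0.0124, 0.0077, 0.0215],
 rot x4 [-0.0, 0.0, -0.0]
```

Emit:
send_rows(offset=[[0.014,-0.0163,0.0048],[0.0156,-0.0147,0.0048],[0.0171,-0.013,0.0048],[0.0184,-0.0112,0.0048]], delta_rot=[[0,0,-0.1053],[0,0,-0.1053],[0,0,-0.1053],[0,0,-0.1053]], claw=[0.8,0.8,0.8,0.8])

```text
time_s: 26.35
position: [0.5274, -0.2145, 0.1863]
ee_rot: [0.0, 0.941, 0.34, -0.0]
ft_force: [-0.1, -0.6, -0.0]
gripper_width: 0.0767
```

Emit:
send_rows(offset=[[0.0194,-0.0092,0.0048],[0.0203,-0.0071,0.0048],[0.0209,-0.0049,0.0048],[0.0213,-0.0027,0.0048]], delta_rot=[[0,0,-0.1053],[0,0,-0.1053],[0,0,-0.1053],[0,0,-0.1053]], claw=[0.8,0.8,0.8,0.8])

```text
time_s: 26.68
position: [0.5639, -0.1367, 0.1667]
ee_rot: [-0.0, 0.849, 0.529, -0.001]
ft_force: [0.8, 0.2, 0.2]
gripper_width: 0.0765
```

Emit:
send_rows(offset=[[0.0215,-0.0004,0.0048],[0.0214,0.0018,0.0048],[0.0211,0.0041,0.0048],[0.0205,0.0063,0.0048]], delta_rot=[[0,0,-0.1053],[0,0,-0.1053],[0,0,-0.1053],[0,0,-0.1053]], claw=[0.8,0.8,0.8,0.8])

```text
time_s: 27.02
position: [0.6007, -0.0591, 0.1474]
ee_rot: [-0.0, 0.719, 0.695, -0.001]
ft_force: [0.1, -0.7, -0.7]
gripper_width: 0.0768
```

Emit:
send_rows(offset=[[0.0124,0.0077,0.021],[0.0124,0.0077,0.021],[0.0124,0.0077,0.021],[0.0124,0.0077,0.021],[0,0,0]], delta_rot=[[0,0,0],[0,0,0],[0,0,0],[0,0,0],[0,0,0]], claw=[0.8,0.8,0.8,0.8,0.8])

```text
time_s: 27.43
position: [0.6322, -0.0087, 0.0596]
ee_rot: [-0.002, 0.72, 0.694, -0.002]
ft_force: [-1.4, 1.6, -0.8]
gripper_width: 0.0765
```

Emit:
send_rows(offset=[[0,0,0],[0,0,0]], delta_rot=[[0,0,0],[0,0,0]], claw=[0.8,0.8])

```text
time_s: 27.6
position: [0.6331, -0.0125, 0.0642]
ee_rot: [0.0, 0.721, 0.693, -0.001]
ft_force: [0.5, -0.4, 0.6]
gripper_width: 0.0767
```

```bash
python3 - <<'E'
from h import *
Rp=tool(hd(-2.3),D)
plan([((.6328,-.0116,.017),Rp,4)])
S=snap("scene","pics/s8.png");T=snap("top","pics/t8.png")
def z(i,x,y,w,h,W,H): return cv2.resize(i["image"][y:y+h,x:x+w,::-1],(W,H),interpolation=2)
cv2.imwrite("pics/c9.png",np.hstack([z(S,170,195,90,100,396,440),z(T,410,165,80,88,400,440)]))
E
```

```text
t 27.6 P [ 0.6331 -0.0125  0.0642] ft [ 0.5 -0.4  0.6] w 0.0767 j [-0.    0.76 -0.11  1.69  0.12  0.7  -0.21]
[0.0002, -0.0001, 0.0118],[0.0002, -0.0001, 0.0118],[0.0002, -0.0001, 0.0118],[0.0002, -0.0001, 0.0118],
 rot x4 [-0.0002, 0.0003, -0.0001]
```

View pics/c9.png

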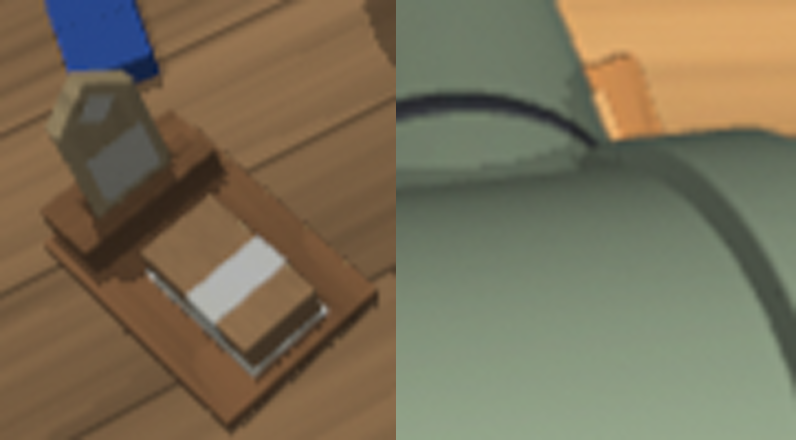

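Pack 1 lies on the rectangle with a thin white border along its visible sides, and the board stands in the slot. Now I measure it and pick pack 2.

```bash
python3 - <<'E'
from h import *
S=snap("scene")
f=lambda x,y:((x+.5)/4.4+169.5,(y+.5)/4.4+194.5)
ex,ey=hd(15.4),hd(105.4)
q=refine(S["image"],[f(143,245),f(207,194),f(325,300),f(246,350)],2); X=ray(S,q,.040); rep("pack top",X)
print(np.round(1e3*np.c_[(X-mark)@ex,(X-mark)@ey],1).tolist())
b=refine(S["image"],[f(188,292),f(262,238),f(287,262),f(218,322)],2); B=ray(S,b,.040); rep("band",B); print(np.round(1e3*np.c_[(B-mark)@ex,(B-mark)@ey],1).tolist())
E
```

```text
pack top sides mm [ 58.2 112.3  59.6 108.6] ang [ 104.8   15.5  -78.7 -165.1] mean [ 0.4927 -0.2916  0.04  ]
[[-54.7, -28.2], [-54.1, 30.0], [58.2, 30.3], [53.9, -29.2]]
band sides mm [59.6 31.1 61.4 29.9] ang [ 105.5   17.7  -75.6 -165.6] mean [ 0.5013 -0.2889  0.04  ]
[[-5.4, -29.0], [-5.5, 30.6], [25.6, 31.9], [24.5, -29.5]]
```

Emit:
send_rows(offset=[[0,0,0.012],[0,0,0.012],[0,0,0.012],[0,0,0.011],[0,0,0]], delta_rot=[[0,0,0],[0,0,0],[0,0,0],[0,0,0],[0,0,0]], claw=[0.8,0.8,0.8,0.8,0.8])

```text
time_s: 28.17
position: [0.6315, -0.0118, 0.0138]
ee_rot: [-0.001, 0.721, 0.693, -0.002]
ft_force: [-0.3, -0.9, -0.2]
gripper_width: 0.0771
```

Emit:
send_rows(offset=[[0,0,0],[0,0,0],[0,0,0],[0,0,0],[0,0,0]], delta_rot=[[0,0,0],[0,0,0],[0,0,0],[0,0,0],[0,0,0]], claw=[0.5,0.2,0.1,0.1,0.1], force=40)

```text
time_s: 28.58
position: [0.6333, -0.0118, 0.0171]
ee_rot: [0.0, 0.721, 0.693, -0.0]
ft_force: [-0.2, -0.4, -1.5]
gripper_width: 0.059
```

```bash
python3 - <<'E'
from h import *
from cell import r
P=r.get_obs()["position"]
d=(P-[.6328,-.0116,0])@hd(87.7); print("d",d)
plan([((P[0],P[1],.13),tool(hd(-2.3),D),4),((.4921+d*.964,-.2925+d*.266,.13),Rm,14)])
E
```

```text
d -0.00016619491096786363
t 28.58 P [ 0.6333 -0.0118  0.0171] ft [-0.2 -0.4 -1.5] w 0.059 j [-0.01  0.83 -0.1   1.7   0.13  0.62 -0.22]
[-0.0, -0.0, -0.0282],[-0.0, -0.0, -0.0282],[-0.0, -0.0, -0.0282],[-0.0, -0.0, -0.0282],
 rot x4 [-0.0, 0.0001, -0.0]
[-0.0204, -0.0093, -0.0],[-0.0212, -0.0074, -0.0],[-0.0218, -0.0055, -0.0],[-0.0222, -0.0035, -0.0],[-0.0224, -0.0015, -0.0],[-0.0224, 0.0005, -0.0],[-0.0223, 0.0026, -0.0],[-0.022, 0.0046, -0.0],[-0.0215, 0.0065, -0.0],[-0.0208, 0.0084, -0.0],[-0.02, 0.0103, -0.0],[-0.019, 0.012, -0.0],[-0.0178, 0.0137, -0.0],[-0.0165, 0.0152, -0.0],
 rot x14 [-0.0, -0.0, 0.0901]
```

Emit:
send_rows(offset=[[0,0,-0.028],[0,0,-0.028],[0,0,-0.028],[0,0,-0.028]], delta_rot=[[0,0,0],[0,0,0],[0,0,0],[0,0,0]], claw=[0.1,0.1,0.1,0.1])

```text
time_s: 28.92
position: [0.633, -0.0118, 0.1302]
ee_rot: [-0.0, 0.721, 0.693, -0.0]
ft_force: [0.2, -0.3, -1.1]
gripper_width: 0.0592
```

Emit:
send_rows(offset=[[-0.0204,-0.0093,0],[-0.0212,-0.0074,0],[-0.0218,-0.0055,0],[-0.0222,-0.0035,0],[-0.0224,-0.0015,0]], delta_rot=[[0,0,0.09],[0,0,0.09],[0,0,0.09],[0,0,0.09],[0,0,0.09]], claw=[0.1,0.1,0.1,0.1,0.1])

```text
time_s: 29.33
position: [0.5821, -0.1129, 0.1292]
ee_rot: [0.0, 0.859, 0.513, -0.0]
ft_force: [1.0, 0.4, -1.6]
gripper_width: 0.0588
```

Emit:
send_rows(offset=[[-0.0224,0.0005,0],[-0.0223,0.0026,0],[-0.022,0.0046,0],[-0.0215,0.0065,0],[-0.0208,0.0084,0]], delta_rot=[[0,0,0.09],[0,0,0.09],[0,0,0.09],[0,0,0.09],[0,0,0.09]], claw=[0.1,0.1,0.1,0.1,0.1])

```text
time_s: 29.75
position: [0.5317, -0.2132, 0.1293]
ee_rot: [0.0, 0.951, 0.308, -0.0]
ft_force: [0.3, -0.5, -1.4]
gripper_width: 0.059
```

Emit:
send_rows(offset=[[-0.02,0.0103,0],[-0.019,0.012,0],[-0.0178,0.0137,0],[-0.0165,0.0152,0],[0,0,0]], delta_rot=[[0,0,0.09],[0,0,0.09],[0,0,0.09],[0,0,0.09],[0,0,0]], claw=[0.1,0.1,0.1,0.1,0.1])

```text
time_s: 30.17
position: [0.4895, -0.2968, 0.1295]
ee_rot: [0.001, 0.992, 0.13, -0.001]
ft_force: [-0.2, -0.7, -0.2]
gripper_width: 0.0586
```

Emit:
send_rows(offset=[[0,0,0],[0,0,0],[0,0,0]], delta_rot=[[0,0,0],[0,0,0],[0,0,0]], claw=[0.1,0.1,0.1])

```text
time_s: 30.42
position: [0.4924, -0.2917, 0.1291]
ee_rot: [0.0, 0.991, 0.136, -0.0]
ft_force: [0.4, 0.1, -1.4]
gripper_width: 0.0594
```

```bash
python3 - <<'E'
from h import *
plan([((.4919,-.2926,.068),Rm,4)])
E
```

```text
t 30.42 P [ 0.4924 -0.2917  0.1291] ft [ 0.4  0.1 -1.4] w 0.0594 j [ 0.29  0.6   0.2   1.85 -0.17  0.72 -0.71]
[-0.0002, 0.0002, 0.0153],[-0.0002, 0.0002, 0.0153],[-0.0002, 0.0002, 0.0153],[-0.0002, 0.0002, 0.0153],
 rot x4 [0.0, 0.0001, 0.001]
```

Emit:
send_rows(offset=[[-0.0002,0.0002,0.0155],[-0.0002,0.0002,0.0155],[-0.0002,0.0002,0.0155],[-0.0002,0.0002,0.0155]], delta_rot=[[0,0,0.001],[0,0,0.001],[0,0,0.001],[0,0,0.001]], claw=[0.1,0.1,0.1,0.1])

```text
time_s: 30.75
position: [0.4919, -0.2927, 0.0665]
ee_rot: [0.0, 0.991, 0.134, -0.0]
ft_force: [-0.7, 0.5, -1.3]
gripper_width: 0.0591
```

Emit:
send_rows(offset=[[0,0,0],[0,0,0],[0,0,0],[0,0,0]], delta_rot=[[0,0,0],[0,0,0],[0,0,0],[0,0,0]], claw=[0.1,0.1,0.1,0.1])

```text
time_s: 31.08
position: [0.4919, -0.2936, 0.0681]
ee_rot: [0.001, 0.991, 0.133, 0.0]
ft_force: [-0.2, 0.1, -1.2]
gripper_width: 0.0592
```

```bash
python3 - <<'E'
from h import *
plan([((.4919,-.2926,.0585),Rm,4)])
S=snap("scene","pics/s9.png")
cv2.imwrite("pics/c10.png",cv2.resize(S["image"][195:285,165:265,::-1],(790,711)[:2] if 0 else (660,594),interpolation=2))
E
```

```text
t 31.08 P [ 0.4919 -0.2936  0.0681] ft [-0.2  0.1 -1.2] w 0.0592 j [ 0.31  0.69  0.17  1.87 -0.2   0.6  -0.69]
[0.0001, -0.0003, 0.0024],[0.0001, -0.0003, 0.0024],[0.0001, -0.0003, 0.0024],[0.0001, -0.0003, 0.0024],
 rot x4 [0.0003, -0.0001, -0.0004]
```

View pics/c10.png

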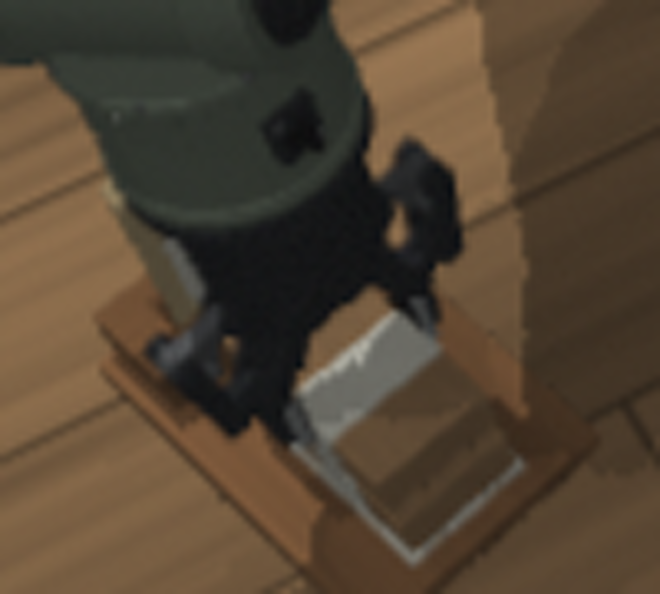

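The second pack hangs parallel just above the first. Lowering with small correction.

Emit:
send_rows(offset=[[0,-0.0005,0.003],[0,-0.0004,0.003],[0,0,0.002],[0,0,0],[0,0,0]], delta_rot=[[0,0,0],[0,0,0],[0,0,0],[0,0,0],[0,0,0]], claw=[0.1,0.1,0.1,0.1,0.1])

```text
time_s: 31.55
position: [0.491, -0.2927, 0.0589]
ee_rot: [0.0, 0.991, 0.133, -0.001]
ft_force: [0.0, -0.3, -2.1]
gripper_width: 0.0591
```

Emit:
send_rows(offset=[[0,0,0.001],[0,0,0.001],[0,0,0]], delta_rot=[[0,0,0],[0,0,0],[0,0,0]], claw=[0.1,0.1,0.1])

```text
time_s: 31.8
position: [0.491, -0.2927, 0.0569]
ee_rot: [0.0, 0.991, 0.133, -0.0]
ft_force: [-0.9, -1.0, -1.9]
gripper_width: 0.0592
```

Emit:
send_rows(offset=[[0,0,0.001],[0,0,0]], delta_rot=[[0,0,0],[0,0,0]], claw=[0.1,0.1])

```text
time_s: 31.97
position: [0.4911, -0.2927, 0.0567]
ee_rot: [0.0, 0.991, 0.133, -0.0]
ft_force: [-3.8, 3.5, 12.3]
gripper_width: 0.0592
```

Emit:
send_rows(offset=[[0.0004,0,-0.0015],[0.0004,0,0],[0,0,0],[0,0,0.0012],[0,0,0]], delta_rot=[[0,0,0],[0,0,0],[0,0,0],[0,0,0],[0,0,0]], claw=[0.1,0.1,0.1,0.1,0.1])

```text
time_s: 32.38
position: [0.492, -0.2926, 0.0567]
ee_rot: [0.0, 0.991, 0.133, -0.0]
ft_force: [-2.6, 1.1, 10.0]
gripper_width: 0.0592
```

Emit:
send_rows(offset=[[0,0,0],[0,0,0],[0,0,0],[0,0,0]], delta_rot=[[0,0,0],[0,0,0],[0,0,0],[0,0,0]], claw=[0.3,0.6,0.8,0.8])

```text
time_s: 32.72
position: [0.4918, -0.2925, 0.0562]
ee_rot: [0.0, 0.991, 0.133, -0.0]
ft_force: [0.1, -0.2, -0.5]
gripper_width: 0.0767
```

Emit:
send_rows(offset=[[0,0,-0.02],[0,0,-0.035],[0,0,-0.04],[0,0,-0.04],[0,0,-0.04]], delta_rot=[[0,0,0],[0,0,0],[0,0,0],[0,0,0],[0,0,0]], claw=[0.8,0.8,0.8,0.8,0.8])

```text
time_s: 33.13
position: [0.4915, -0.2923, 0.2332]
ee_rot: [0.0, 0.991, 0.133, -0.001]
ft_force: [0.6, 0.5, -0.3]
gripper_width: 0.0769
```

Emit:
send_rows(offset=[[0,-0.035,0],[0,-0.035,0],[0,-0.035,0],[0,-0.035,0],[0,-0.035,0]], delta_rot=[[0,0,0],[0,0,0],[0,0,0],[0,0,0],[0,0,0]], claw=[0.8,0.8,0.8,0.8,0.8])

```text
time_s: 33.55
position: [0.4451, -0.1222, 0.2313]
ee_rot: [0.0, 0.991, 0.133, -0.0]
ft_force: [1.6, 0.9, 0.3]
gripper_width: 0.0766
```

Emit:
send_rows(offset=[[0,-0.035,0],[0,-0.035,0],[0,-0.035,0],[0,-0.035,0],[0,0,0]], delta_rot=[[0,0,0],[0,0,0],[0,0,0],[0,0,0],[0,0,0]], claw=[0.8,0.8,0.8,0.8,0.8])

```text
time_s: 33.97
position: [0.4076, 0.0166, 0.2313]
ee_rot: [-0.0, 0.991, 0.136, -0.0]
ft_force: [0.7, 0.5, 0.4]
gripper_width: 0.0766
```

```bash
python3 - <<'E'
from h import *
plan([])
S=snap("scene","pics/s10.png");T=snap("top","pics/t10.png")
def z(i,x,y,w,h,W,H): return cv2.resize(i["image"][y:y+h,x:x+w,::-1],(W,H),interpolation=2)
cv2.imwrite("pics/c11.png",np.hstack([z(S,170,200,80,100,400,500),z(T,410,165,80,100,400,500)]))
E
```

```text
t 33.97 P [0.4076 0.0166 0.2313] ft [0.7 0.5 0.4] w 0.0766 j [-0.3   0.19  0.14  2.15 -0.04  0.8  -1.44]
```

View pics/c11.png

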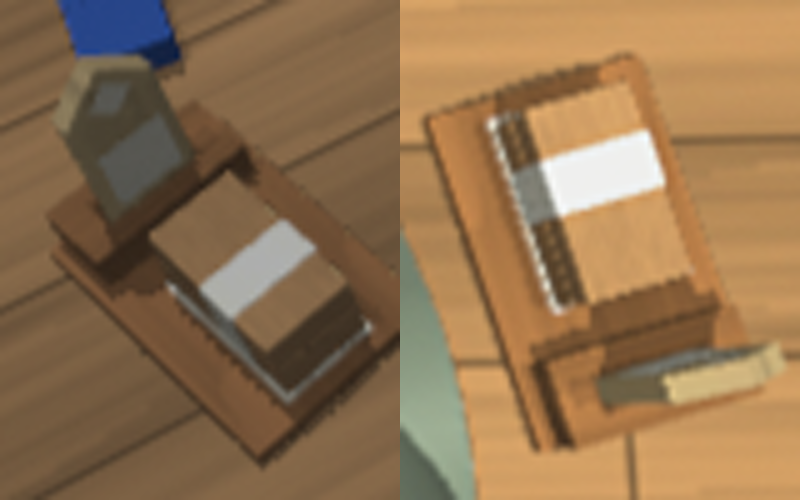

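Both views show the stack flush with the band running on unbroken, and the board upright. One numeric check follows.

```bash
python3 - <<'E'
from h import *
S=snap("scene");T=snap("top"); ex,ey=hd(15.4),hd(105.4)
fs=lambda x,y:((x+.5)/5+169.5,(y+.5)/5+199.5); ft=lambda x,y:((x-400+.5)/5+409.5,(y+.5)/5+164.5)
for n,s,p,b in(("scene",S,[fs(148,237),fs(232,172),fs(360,285),fs(268,352)],[fs(200,290),fs(288,220),fs(316,245),fs(240,318)]),("top",T,[ft(526,110),ft(632,82),ft(692,278),ft(582,306)],[ft(540,165),ft(648,130),ft(665,184),ft(556,215)])):
    for k,pp in(("pack2",p),("band",b)):
        X=ray(s,refine(s["image"],pp,2),.068); rep(n+" "+k,X); m=X.mean(0)-mark; print("   rel mark ex,ey mm",np.round([1e3*m@ex,1e3*m@ey],1))
# board: predicted corners if vertical, front face (+ex)
pts=[slot+ex*.007+ey*a+[0,0,z] for a,z in((-.03,.09),(0,.12),(.03,.09),(.03,.0),(-.03,0))]
for n,s,c0 in(("scene",S,(170,200)),("top",T,(410,165))):
    q=(proj(s,np.array(pts))-c0+.5)*5-.5; q[:,0]+=400*(n=="top"); print(n,"board pred crop px",q.round().tolist())
E
```

```text
scene pack2 sides mm [ 59.3 109.6  59.4 108.4] ang [ 105.2   15.   -75.9 -165.1] mean [ 0.4926 -0.2915  0.068 ]
   rel mark ex,ey mm [0.8 0.9]
scene band sides mm [61.2 30.5 60.9 30. ] ang [ 105.4   15.7  -75.  -163.7] mean [ 0.5013 -0.2892  0.068 ]
   rel mark ex,ey mm [9.7 0.7]
top pack2 sides mm [ 63.  108.1  57.9 110.9] ang [ -77.5 -167.   105.    15.6] mean [ 0.4907 -0.2917  0.068 ]
   rel mark ex,ey mm [-1.1  1.2]
top band sides mm [61.9 32.6 62.3 31.4] ang [ -74.4 -164.6  104.5   14.7] mean [ 0.5007 -0.2894  0.068 ]
   rel mark ex,ey mm [9.2 0.7]
scene board pred crop px [[64.0, 134.0], [93.0, 70.0], [153.0, 68.0], [193.0, 153.0], [112.0, 217.0]]
top board pred crop px [[777.0, 341.0], [747.0, 356.0], [664.0, 375.0], [599.0, 378.0], [702.0, 347.0]]
```

```bash
python3 -c "
from cell import r
print(r.get_obs()['time_s']); print(r.close_job())"
```

```text
34.1667
the job is handed in; nothing more can be done
None
```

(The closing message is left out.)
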